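# Clear the bead sorter's deck, fit its knob and hold it pressed

### The arm

A 7-joint arm with a two-finger parallel gripper is mounted at the origin on the work surface. World frame = base frame: x ahead of the robot, y to its left, z up, the work surface at z = 0. Lengths are in m, angles in rad, forces in N, time in s.
With the tool pointing down it reaches from about 0.4 to 0.85 m from the base axis. Payload 10.4 kg.
Tool frame: the origin (TCP) lies midway between the tips of the shut fingers; the grasp point (between the pads) lies 19 mm behind it; z points along the fingers, y is the direction in which the jaws open and shut (so a half turn about z gives the same grasp; the last joint's range is limited). The gripper opens to 85 mm and grips with 20 to 120 N. Pads are 22 mm wide; open, the fingers measure 114 mm over their backs; the gripper's body (76 mm by 85 mm) begins 54 mm behind the grasp point. The pads swing forward as they close: fully open they stand 13 mm farther back than shut.
Start: joints at [-1.129, 0.332, -0.065, 1.46, 0.022, 1.35, -0.088], TCP at [0.28, 0.559, 0.231] pointing down, gripper open.
Joint ranges: [-2.6, 2.6], [-0.5, 2.12], [-1.47, 1.34], [0.16, 2.42], [-1.27, 4.41], [0.06, 2.06], [-2.6, 2.6]. Speed limits (rad/s): [2.22, 2.22, 2.79, 2.79, 3.14, 3.14, 3.14].

### API

Orientations are given as a unit quaternion [x, y, z, w].
In Python, from workcell import manip, camera, camera_info, workorder, nets gives the robot as it stands.
- The arm moves only by the tool apply_moves, never from a script. Its argument "commands" is a list of rows, each a list of 5 numbers: the shift along the tool's x, y, z in m, then the turn about the tool's z in degrees, then the gripper command: -1 is fully open, 1 is shut, values between are in proportion. A call has 1 to 5 rows; each row shifts and turns the pose as measured when the row begins, along the tool's axes as they then stand; what a row does not reach is not made up. A row lasts 1/12 s, in which the tool goes at most 41.7 mm and 7.16 degrees, less where a joint would pass 70% of its speed; a pose out of reach is approached as far as the arm can. A call is refused whole if a number of a shift passes 0.0417 or a number of a turn 7.16, either way. A call with a gripper value outside its range is refused whole. The fingers move at their own pace and stop on an object; "squeeze" is the grip in N (left out, the last holds). Time passes only in rows, so rows that do not move let the fingers close. It gives the time, the measured TCP pose, the force and the opening at its end, in the units of the state.
- manip.get_obs(): the state, without advancing time (a new reading comes with each control period).
- camera(name): name is "side" or "top"; returns (picture, depth): 400x640x3 uint8, red, green, blue; 400x640 float32, m along the optical axis (not along the pixel's ray), 0 where there is no reading.
- camera_info(name): a dict with "camera_matrix" (3x3 intrinsics, pixels), "xyz" and "rotation" of the camera in the world. Camera axes: x right, y down, z forward; pixel columns grow to the right and rows downward; lengths in m; the calibration is good to about 2 mm. A picture is of the moment at which its call begins. camera_info takes no time and is no camera call.
- workorder.hand_in(): hands the job in, once; it reports no verdict.
Trained networks look in the newest picture that a camera, given by its name, has taken for a name from the list of things; names that differ only in an ending like _2 or _b are one class to them, and where a whole thing is asked for, a point or a joint stands for the part that bears it (a point fixed in the world has none). Each returns a list of dicts, best first, with "conf" (0 to 1); they miss things now and then, are a little off and sometimes report something else, mostly with a low value. They report only what shows in the picture. A call takes as long as a camera call. They do not tell look-alikes from the thing itself.
- nets.look_for(camera, thing): "rect" ([left, top, width, height] in pixels, round what is visible of it).
- nets.place_of(camera, thing): "xy" ([column, row] in pixels: a listed point, or the origin of a listed thing).
The state is a dict: "clock": time; "joint_pos": joint angles; "joint_velocities": joint speeds; "tau": joint torques, N m; "position": TCP position; "ee_rot": TCP orientation; "ft_force": force on the tool from outside, world axes, zero at the start; "torque": the same for the moment, N m; "grip_width": opening from 0.0 (shut) to 1.0 (fully open).
Only numpy, scipy, OpenCV 4.12 (cv2) and the standard library are available. Lean on these libraries where they do the work, as an engineer would, in place of code of your own. Each camera call takes 0.05 s, during which the arm holds its last target. There are 200 camera calls.

### The job

With the scraper block, not with the fingers, sweep the three stray glass tile beads off the bead sorter's metal deck into the black trough along its front edge, then stand the scraper back on the table. Turn the loose red knob so that its flat matches the D-shaped shaft on the deck, push it fully onto the shaft, and press it down against its spring, right in; finish while still holding the knob pressed in. Leave the other things on the table where they are.

Things in the scene. Friction and masses are not known exactly. Their poses are not given: they have to be found in the camera images.
- sorter: Bead sorter, a blue box fixed to the table, 210 (x) x 250 (y) x 60 mm high. Origin: centre of its underside, on the table; z up; x points away from the trough, which is at its front. The shaft stands at x = 0, y = +68 mm
- deck (a point): Centre of the sorter's flat aluminium deck, 60 mm above the table, axes as the sorter. Rear lip 12 mm high, inner face at x = +99 mm; side lips 10 mm high, inner faces at y = +-119 mm; the front edge, x = -105 mm, is open. The tiles start with their centres at x -60 to +45, y -70 to +10 mm; the shaft stands clear of them at y = +68 mm
- trough (a point): Centre of the floor of the open black trough below the deck's front edge, 12 mm above the table, axes as the sorter. Inside 65 mm (x) by 240 mm (y), reaching from the box's front face outward; its outer wall is 5 mm thick, its top 46 mm above the table, 14 mm lower than the deck
- shaft_tip (a point): Centre of the top of the upright brass D-shaft, 86 mm above the table at rest. +x points out of its flat (white line on the black shoulder, 44 mm wide, 19 mm below the tip). 16 mm diameter, flat 2.5 mm from the axis, top 3 mm tapered 1 mm all round. Stiff to turn (0.25 N m); its turn is set differently each time. Sprung: pushes straight down 6 mm (4 N to start, 9 N fully in)
- plunger (a joint): How far the shaft is pushed down, in m: 0 at rest, 0.006 fully in; springs back when let go
- knob: Loose red knob standing on the table, 44 mm high, 50 g. Origin: centre of underside, z up. Skirt 48 mm wide, 10 mm high; above it a bar grip 48 mm (x) by 24 mm (y). Underneath a blind D-bore 18 mm deep, 0.8 mm clear of the shaft all round, its flat on the +x side (white line on the bar). Fully on, the origin lies 18 mm below the shaft's tip: 8 mm over the deck unpressed, 2 mm pressed right in
- knob_mark (a point): Top edge of the knob's bar at the end with the white line: 24 mm along +x from the knob's axis, 44 mm above its underside; axes as the knob
- scraper: Scraper block standing on the table, about 0.16 kg: yellow plastic foot 24 mm thick (x), 110 mm wide (y), 30 mm high, flat underneath; on it a wooden handle 24 mm (x) by 60 mm (y), from 30 to 68 mm height. Origin: centre of its underside, z up; sweep along its x
- tile_a: Magenta square glass tile bead, 22 x 22 x 9 mm, 11 g, lying flat on the deck; origin: centre of its underside
- tile_b: Teal square glass tile bead, otherwise as tile_a
- tile_c: Orange square glass tile bead, otherwise as tile_a
- jar_teal: Bystander: teal jar of beads, 54 mm in diameter, 72 mm high; origin: centre of its underside
- jar_coral: Bystander: coral jar of beads, 54 mm in diameter, 72 mm high; origin: centre of its underside
- clear_box: Bystander: flat clear-lidded box 90 x 110 x 24 mm; origin: centre of its underside
- dish: Bystander: white bowl 80 mm in diameter, 30 mm high; origin: centre of its underside
- bead_tin: Bystander: round steel tin 60 mm in diameter, 22 mm high; origin: centre of its underside
- scissors: Bystander: scissors lying flat, about 165 mm long (x), 70 mm wide, 8 mm high; origin: near the pivot, on the table
Mind the look-alikes: they are no part of the job. What is shaped like the scraper but turquoise is not meant. Of the things that look like the knob, the larger one is meant.

How it is judged:
By the outcome, as a careful person would: the job done as asked, in the order asked, and still so for the second after the job is handed in, while the arm keeps its last pose, push and grip.
It also fails if it takes over 67 s, if anything falls off the work surface, if the arm or the gripper's body presses on something with over 40 N, if the wrist force passes 120 N, or if a joint passes its speed limit or range.

## Working session

There is one attempt and no reset: what is moved stays moved. The work goes in short steps, Python scripts to look and compute and a tool call to move; the robot and the scene stay as the last step left them, time stands still between calls to the robot, and variables do not carry over. Pictures are saved under pics/ and viewed, about 8 in all and at most 12, crops included, and the job is handed in when it is done.

Besides the shell and the picture viewer there is one more tool, called by a JSON object that holds its "api" and its "payload", one argument or row to a line. apply_moves: Moves the arm, as the interface text tells. Its arguments: {"type":"object","properties":{"commands":{"type":"array","items":{"type":"array","items":{"type":"number"}}},"squeeze":{"type":"number"}},"required":["commands"]}

```bash
mkdir -p pics; ls
cat > h.py <<'E'
import numpy as np, cv2
from workcell import manip, camera, camera_info, workorder, nets
def snap(n):
    return camera(n)
def w2p(n,P):
    i=camera_info(n);K=np.array(i["camera_matrix"]);R=np.array(i["rotation"]);t=np.array(i["xyz"])
    c=(np.atleast_2d(P)-t)@R; u=c@K.T; return u[:,:2]/u[:,2:]
def p2w(n,uv,z):
    "pixel on plane z"
    i=camera_info(n);K=np.array(i["camera_matrix"]);R=np.array(i["rotation"]);t=np.array(i["xyz"])
    uv=np.atleast_2d(uv).astype(float); d=np.c_[uv,np.ones(len(uv))]@np.linalg.inv(K).T@R.T
    return t+d*((z-t[2])/d[:,2])[:,None]
def p2wd(n,uv,depth):
    i=camera_info(n);K=np.array(i["camera_matrix"]);R=np.array(i["rotation"]);t=np.array(i["xyz"])
    u,v=np.round(uv).astype(int); d=np.median(depth[max(0,v-1):v+2,max(0,u-1):u+2]); 
    return t+R@(np.linalg.inv(K)@[uv[0],uv[1],1])*d
def tri(uva,uvb,a="side",b="top"):
    A=[]
    rays=[]
    for n,uv in((a,uva),(b,uvb)):
        i=camera_info(n);K=np.array(i["camera_matrix"]);R=np.array(i["rotation"]);t=np.array(i["xyz"])
        d=R@np.linalg.inv(K)@[uv[0],uv[1],1];rays.append((t,d/np.linalg.norm(d)))
    M=sum(np.eye(3)-np.outer(d,d) for t,d in rays);v=sum((np.eye(3)-np.outer(d,d))@t for t,d in rays)
    return np.linalg.solve(M,v)
E
python3 - <<'E'
from h import *
ims={}
for n in("side","top"):
    im,d=camera(n);np.save(n+"_d.npy",d);cv2.imwrite(f"pics/{n}0.png",im[...,::-1])
    i=camera_info(n);print(n,np.round(i["xyz"],3),np.round(i["rotation"],3).tolist(),np.round(i["camera_matrix"],1).tolist())
    for th in["knob","scraper","shaft_tip","knob_mark","tile_a","deck","trough"]:
        r=nets.place_of(n,th)
        print(th,[(np.round(x["xy"],1).tolist(),round(x["conf"],2), np.round(p2wd(n,x["xy"],d),3).tolist()) for x in r[:4]])
o=manip.get_obs();print(o)
E
```

```text
pics
side [ 0.055 -0.882  0.914] [0.873, -0.242, 0.11, -0.409] [[514.3, 0.0, 330.7], [0.0, 514.3, 197.2], [0.0, 0.0, 1.0]]Traceback (most recent call last):
  File "<stdin>", line 8, in <module>
  File "h.py", line 16, in p2wd
    return t+R@(np.linalg.inv(K)@[uv[0],uv[1],1])*d
             ~^^~~~~~~~~~~~~~~~~~~~~~~~~~~~~~~~~~
ValueError: matmul: Input operand 1 has a mismatch in its core dimension 0, with gufunc signature (n?,k),(k,m?)->(n?,m?) (size 3 is different from 4)
```

```bash
sed -i 's/R=np.array(i\["rotation"\])/R=Rot.from_quat(i["rotation"]).as_matrix()/' h.py; sed -i '1a from scipy.spatial.transform import Rotation as Rot' h.py
python3 - <<'E'
from h import *
for n in("side","top"):
    im,d=camera(n);np.save(n+"_d.npy",d);cv2.imwrite(f"pics/{n}0.png",im[...,::-1])
    i=camera_info(n);print(n,np.round(i["xyz"],3),Rot.from_quat(i["rotation"]).as_matrix().round(2).tolist())
    for th in["knob","scraper","shaft_tip","knob_mark","tile_a","deck","trough"]:
        r=nets.place_of(n,th)
        print(th,[(np.round(x["xy"],1).tolist(),round(x["conf"],2), np.round(p2wd(n,x["xy"],d),3).tolist()) for x in r[:5]])
o=manip.get_obs();print(o)
E
```

```text
side [ 0.055 -0.882  0.914] [[0.86, -0.33, 0.39], [-0.51, -0.55, 0.66], [-0.01, -0.77, -0.64]]
knob [([378.5, 328.1], 0.87, [0.46, -0.383, 0.032]), ([376.0, 361.2], 0.69, [0.418, -0.437, 0.018])]
scraper [([213.9, 159.9], 0.91, [0.394, 0.387, 0.006]), ([308.5, 167.2], 0.91, [0.62, 0.205, 0.007]), ([256.1, 157.4], 0.61, [0.513, 0.343, -0.001]), ([379.9, 326.3], 0.28, [0.465, -0.382, 0.034])]
shaft_tip [([321.2, 182.3], 0.7, [0.571, 0.042, 0.08]), ([352.2, 218.2], 0.16, [0.574, -0.104, 0.066])]
knob_mark [([390.0, 307.3], 0.73, [0.53, -0.331, -0.003]), ([382.4, 357.1], 0.56, [0.431, -0.44, 0.027])]
tile_a [([318.8, 213.9], 0.61, [0.511, -0.049, 0.067]), ([333.9, 202.0], 0.49, [0.566, -0.03, 0.067]), ([352.8, 219.1], 0.46, [0.574, -0.108, 0.066])]
deck [([331.0, 202.9], 0.85, [0.56, -0.026, 0.064])]
trough [([277.8, 227.7], 0.78, [0.424, 0.012, 0.013])]
top [ 0.368 -0.021  1.291] [[-0.01, -0.99, 0.13], [-1.0, 0.01, -0.0], [0.0, -0.13, -0.99]]
knob [([449.6, 210.6], 0.65, [0.479, -0.363, 0.044]), ([467.7, 231.2], 0.56, [0.425, -0.413, 0.029]), ([350.5, 174.4], 0.39, [0.576, -0.099, 0.069
[... 805 characters left out ...]
.061])]
{'clock': 0.9, 'joint_pos': array([-1.12860594,  0.33220908, -0.06465301,  1.46007818,  0.02162101,
        1.34989098, -0.08848413]), 'joint_velocities': array([-0.00076712,  0.00050724,  0.0015559 ,  0.00205127,  0.0011617 ,
        0.00055257, -0.0008778 ]), 'tau': array([-7.08964726e-04, -6.25200891e+01,  4.87833854e-02, -3.91843021e+01,
        1.64573535e-02,  1.59034280e-03,  2.17294462e-05]), 'position': array([0.28017729, 0.55872143, 0.23134217]), 'ee_rot': array([2.30319285e-01, 9.73115113e-01, 5.19992854e-05, 1.95314622e-05]), 'ft_force': array([-0.09635198, -0.34513405, -0.21673545]), 'torque': array([0.00113367, 0.01687394, 0.00448114]), 'grip_width': 1.0005143117718538}
```

View pics/top0.png

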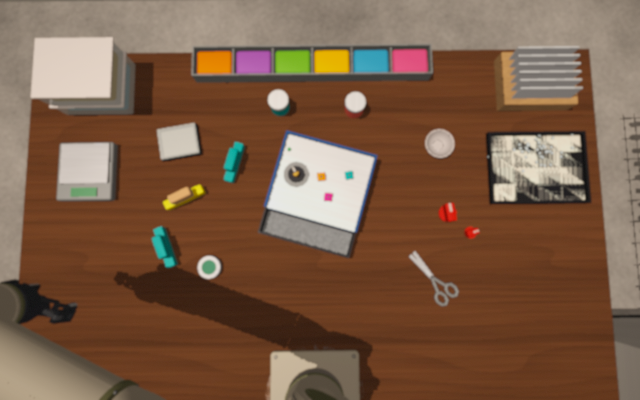

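View pics/side0.png

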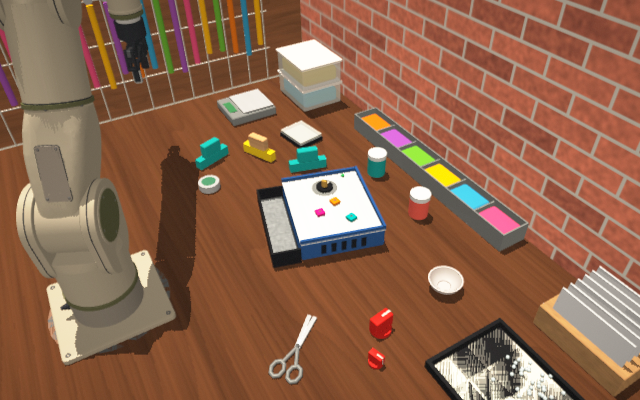

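```bash
cat >> h.py <<'E'
def cloud(n,d):
    i=camera_info(n);K=np.array(i["camera_matrix"]);R=Rot.from_quat(i["rotation"]).as_matrix();t=np.array(i["xyz"])
    v,u=np.mgrid[:400,:640];c=np.stack([(u-K[0,2])/K[0,0],(v-K[1,2])/K[1,1],np.ones_like(d)],-1)*d[...,None]
    return c@R.T+t
def hsv(im): return cv2.cvtColor(im,cv2.COLOR_RGB2HSV)
E
python3 - <<'E'
from h import *
def rect(P):
    (c,s,a)=cv2.minAreaRect((P[:,:2]*1000).astype(np.float32));return np.round(c,1),np.round(s,1),round(a,1)
out=[]
for n in("top","side"):
    im=cv2.imread(f"pics/{n}0.png")[...,::-1].copy();d=np.load(n+"_d.npy");C=cloud(n,d);H=hsv(im);h,s,v=[H[...,k].astype(int) for k in range(3)]
    X,Y,Z=[C[...,k] for k in range(3)];ok=d>0
    box=(abs(X-.56)<.2)&(abs(Y+.02)<.2)&ok
    m=box&(Z>.05)&(Z<.078)
    nn,L,st,_=cv2.connectedComponentsWithStats(m.astype(np.uint8));k=1+st[1:,4].argmax();print(n,"deck",rect(C[L==k]),np.median(Z[(L==k)&(s<40)]).round(4))
    m=ok&(h>22)&(h<32)&(s>150)&(v>80)&(Y>.2)&(X<.62)&(X>.3); P=C[m];print("yellow foot",m.sum(),rect(P),np.percentile(P[:,2],[5,50,95]).round(3))
    m=ok&(Y>.2)&(abs(X-P[:,0].mean())<.09)&(abs(Y-P[:,1].mean())<.09)&(Z>.055);
    if m.sum()>4: print("handle",m.sum(),rect(C[m]),C[m].mean(0).round(4),Z[m].max())
    m=ok&((h<6)|(h>174))&(s>150)&(v>60)&(abs(X-.46)<.08)&(abs(Y+.4)<.1)
    nn,L,st,ce=cv2.connectedComponentsWithStats(m.astype(np.uint8))
    for k in range(1,nn):
        if st[k,4]>12: P=C[L==k];print("red",st[k],ce[k].round(1),rect(P),P.mean(0).round(4),P[:,2].max().round(4)); T=P[P[:,2]>P[:,2].max()-.008];print("   top",rect(T),T.mean(0).round(4))
    for nm,a,b in(("mag",150,170),("teal",80,95),("orange",8,20)):
        m=box&(h>a)&(h<b)&(s>120)&(Z>.055)&(Z<.085);print(nm,m.sum(),C[m].mean(0).round(4))
    for nm,u,v_,r in(("shaft",*((295,174) if n=="top" else (324,186)),22),("knobs",*((458,220) if n=="top" else (378,340)),32)):
        c=cv2.resize(im[v_-r:v_+r,u-r:u+r],(400,400),interpolation=cv2.INTER_CUBIC);out.append(c)
cv2.imwrite("pics/crop1.png",np.vstack([np.hstack(out[:2]),np.hstack(out[2:])])[::1,:,::-1][:, :])
g=cv2.imread("pics/crop1.png");cv2.imwrite("pics/crop1.png",cv2.resize(g,(600,600)))
E
```

```text
top deck (array([562.1, -21. ]), array([250.2, 210.9]), 73.7) 0.061
yellow foot 245 (array([529., 358.]), array([ 33.6, 121.7]), 25.5) [0.002 0.029 0.035]
handle 231 (array([528. , 350.5]), array([26.1, 59.7]), 25.0) [0.527  0.3493 0.0678] 0.07503015499268617
red [438 203  19  19 251] [447.4 213.2] (array([ 476.6, -365.7]), array([46.7, 47.4]), 0.6) [ 0.4738 -0.3602  0.0298] 0.0488
   top (array([ 477.3, -366. ]), array([46.6, 25.1]), 4.1) [ 0.4735 -0.366   0.0447]
red [465 227  14  12 113] [470.3 232.3] (array([ 422.1, -427.9]), array([36.2, 29.6]), 48.4) [ 0.4224 -0.4233  0.0172] 0.0347
   top (array([ 423.9, -425.3]), array([15.1, 29.3]), 17.7) [ 0.4241 -0.4234  0.0301]
mag 40 [ 0.5177 -0.0393  0.0695]
teal 36 [ 0.5744 -0.0941  0.0704]
orange 57 [ 0.5728 -0.0066  0.07  ]
side deck (array([560.3, -21.7]), array([260.9, 211.4]), 74.0) 0.0585
yellow foot 283 (array([532.8, 369.1]), array([ 64.8, 145.4]), 27.5) [0.002 0.019 0.029]
handle 134 (array([524.9, 347.6]), array([28.5, 64.3]), 29.3) [0.5239 0.3455 0.063 ] 0.06989152733515847
red [369 308  24  31 536] [381.  324.6] (array([ 486.7, -356.4]), array([84.2, 47.6]), 50.5) [ 0.4726 -0.3753  0.0261] 0.047
   top (array([ 475.8, -367.9]), array([49.2, 24.9]), 8.2) [ 0.4736 -0.3696  0.0426]
red [368 348  17  21 248] [374.7 358.8] (array([ 428.3, -421.2]), array([49.3, 32.2]), 56.7) [ 0.4193 -0.4304  0.0172] 0.0311
   top (array([ 422.6, -428.8]), array([18.6, 31.8]), 18.4) [ 0.4211 -0.4285  0.0274]
mag 52 [ 0.5166 -0.0441  0.0669]
teal 61 [ 0.5799 -0.0933  0.0661]
orange 69 [0.5737 0.0103 0.0708]
```

View pics/crop1.png

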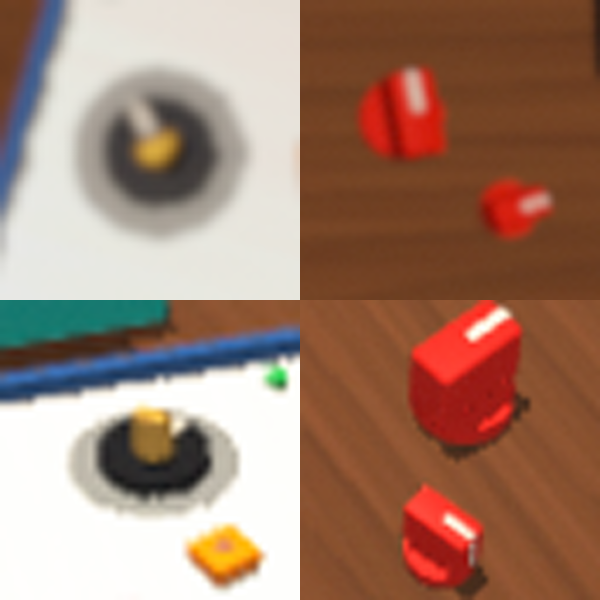

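```bash
cat >> h.py <<'E'
def ang(o=None):
    o=o or manip.get_obs();R=Rot.from_quat(o["ee_rot"]).as_matrix();return np.degrees(np.arctan2(R[1,1],R[0,1]))
def plan(p,phi=None,g=-1,step=.0415,half=True):
    "rows to bring the TCP to p with tool y at world angle phi (mod 180)"
    o=manip.get_obs();P=np.array(o["position"]);a=ang(o);D=np.array(p)-P
    da=0 if phi is None else phi-a
    if half: da=(da+90)%180-90
    n=int(max(np.ceil(np.abs(D).max()/step),np.ceil(np.linalg.norm(D)/step),np.ceil(abs(da)/7.1),1))
    print("at",P.round(4),"yang",round(a,1),"F",np.round(o["ft_force"],1),"w",round(o["grip_width"],3),"j7",round(o["joint_pos"][6],2),"t",round(o["clock"],1))
    for k in range(n):
        t=np.radians(a+da*k/n);y=np.array([np.cos(t),np.sin(t)]);x=np.array([-y[1],y[0]])
        d=D/n;print([round(float(d[:2]@x),4),round(float(d[:2]@y),4),round(float(-d[2]),4),round(float(-da/n),2),g])
E
python3 - <<'E'
from h import *
print(tri((256.1,157.4),(188.9,199.8)),"scraper tri");print(tri((378.5,328.1),(449.6,210.6)),"knob");print(tri((321.2,182.3),(295.6,172.9)),"tip")
plan([.526,.349,.15],25.3)
# white line directions
for n,z,(u,v),r in(("top",.067,(295,174),14),("side",.067,(324,186),14)):
    im=cv2.imread(f"pics/{n}0.png")[...,::-1].copy();H=hsv(im).astype(int);g=im.astype(int).sum(2)
    print(n);
    sub=np.s_[v-13:v+11,u-14:u+12]
    print("\n".join(" ".join(f"{x//3:3d}" for x in r_) for r_ in g[sub]))
E
```

```text
[ 0.51823267  0.34674688 -0.00539054] scraper tri
[ 0.47758658 -0.37041156  0.00685077] knob
[0.57696984 0.04608399 0.07609133] tip
at [0.2802 0.5587 0.2313] yang 63.4 F [-0.1 -0.3 -0.2] w 1.001 j7 -0.09 t 0.9
[-0.0349, -0.0086, 0.009, 4.23, -1]
[-0.0354, -0.006, 0.009, 4.23, -1]
[-0.0357, -0.0034, 0.009, 4.23, -1]
[-0.0359, -0.0007, 0.009, 4.23, -1]
[-0.0359, 0.0019, 0.009, 4.23, -1]
[-0.0356, 0.0046, 0.009, 4.23, -1]
[-0.0352, 0.0072, 0.009, 4.23, -1]
[-0.0346, 0.0098, 0.009, 4.23, -1]
[-0.0337, 0.0123, 0.009, 4.23, -1]
top
208 224 227 227 227 226 226 226 225 224 222 218 214 210 207 206 209 213 217 221 223 224 226 225 225 224
217 227 228 228 227 227 226 224 221 215 207 199 192 186 182 180 185 191 196 202 209 216 222 225 226 225
220 228 228 228 228 228 225 218 207 195 184 174 168 165 163 162 165 167 171 176 185 196 209 219 224 225
221 228 228 228 227 225 218 204 186 173 165 160 157 154 153 153 154 156 157 160 165 173 187 203 215 221
222 228 229 228 225 218 204 184 168 162 160 158 150 140 135 135 138 142 147 153 157 160 168 181 196 210
225 228 228 225 219 204 184 168 160 158 159 161 
[... 3728 characters left out ...]
 130  62  30  34  39  40  42  42  40  38  37  32  26  36 103 172 183 183 191
253 253 247 219 189 184 183 184 133  92  47  32  30  28  29  29  24  39  36  52 106 171 182 183 185 220
253 253 253 247 214 182 183 184 184 163 122 110  71  56  99  72  99 112 115 126 174 182 183 180 223 245
253 253 253 253 245 213 185 178 181 184 184 183 144 129 174 143 173 182 183 183 183 200 176 214 251 253
253 253 253 253 253 250 232 221 216 182 188 181 182 183 184 184 178 178 177 193 221 241 219 251 253 253
253 253 253 253 253 253 253 253 251 226 235 225 211 209 211 211 219 219 217 236 252 253 253 253 253 253
253 253 253 253 253 253 254 253 253 253 253 253 249 247 247 248 252 253 253 253 253 253 253 250 250 248
```

{"api": "apply_moves", "payload": {
  "commands": [
    [-0.035,-0.0085,0.009,4.2,-1],
    [-0.0355,-0.006,0.009,4.2,-1],
    [-0.0355,-0.0035,0.009,4.2,-1],
    [-0.036,-0.0005,0.009,4.2,-1],
    [-0.036,0.002,0.009,4.2,-1]
  ],
  "squeeze": 60
}}

```text
clock: 1.32
position: [0.4128, 0.4476, 0.1864]
ee_rot: [0.401, 0.916, 0.003, -0.003]
ft_force: [0.0, 1.2, 0.8]
grip_width: 0.996
```

{"api": "apply_moves", "payload": {
  "commands": [
    [-0.0355,0.0045,0.009,4.2,-1],
    [-0.035,0.007,0.009,4.2,-1],
    [-0.0345,0.01,0.009,4.2,-1],
    [-0.0335,0.0125,0.009,4.2,-1],
    [0,0,0,0,-1]
  ]
}}

```text
clock: 1.73
position: [0.5322, 0.3425, 0.1468]
ee_rot: [0.543, 0.84, 0.002, -0.001]
ft_force: [0.4, -2.2, -0.9]
grip_width: 0.997
```

Run:
```python
from h import *
plan([.526,.349,.04],25.3)
im,d=camera("side");im2,d2=camera("top")
a=cv2.resize(im[90:230,190:330],(400,400));b=cv2.resize(im2[130:270,120:260],(400,400))
cv2.imwrite("pics/c2.png",np.hstack([a,b])[...,::-1])
```

```text
at [0.5322 0.3425 0.1468] yang 24.2 F [ 0.4 -2.2 -0.9] w 0.997 j7 -0.16 t 1.7
[0.0028, -0.001, 0.0356, -0.35, -1]
[0.0028, -0.001, 0.0356, -0.35, -1]
[0.0028, -0.001, 0.0356, -0.35, -1]
```

View pics/c2.png

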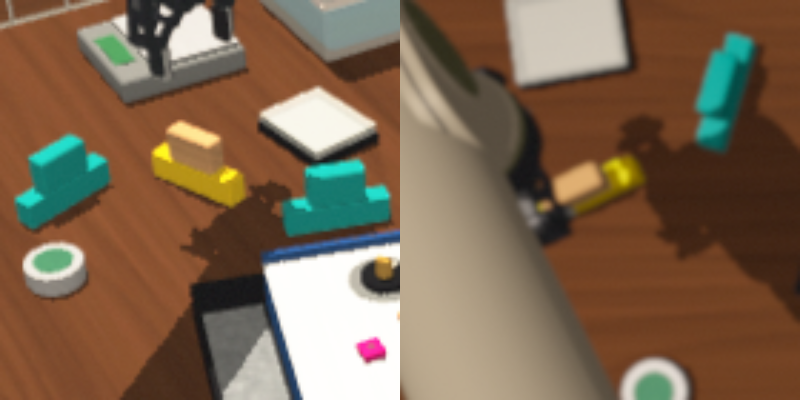

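Run:
```python
from h import *
print(w2p("side",[[.532,.3425,.147],[.526,.349,.068]]),w2p("top",[[.532,.3425,.147],[.526,.349,.068]]))
plan([.526,.349,.04],25.3)
```

```text
[[257.21844963 113.4796694 ]
 [257.04151526 136.05673961]] [[172.81372926 188.56588448]
 [179.73464186 195.03660954]]
at [0.5281 0.3485 0.1481] yang 24.8 F [-0.4  0.7  0. ] w 1.0 j7 -0.16 t 1.8
[0.0004, -0.0006, 0.036, -0.15, -1]
[0.0004, -0.0006, 0.036, -0.15, -1]
[0.0004, -0.0006, 0.036, -0.15, -1]
```

{"api": "apply_moves", "payload": {
  "commands": [
    [0.0005,-0.0005,0.038,-0.2,-1],
    [0.0005,-0.0005,0.038,-0.2,-1],
    [0.0005,-0.0005,0.032,-0.1,-1],
    [0,0,0.005,0,-1],
    [0,0,0,0,-1]
  ]
}}

```text
clock: 2.25
position: [0.5239, 0.3589, 0.0361]
ee_rot: [0.53, 0.848, 0.008, -0.003]
ft_force: [-0.1, -0.5, 0.9]
grip_width: 1.002
```

Run:
```python
from h import *
plan([.526,.349,.035],25.3)
```

```text
at [0.5239 0.3589 0.0361] yang 26.0 F [-0.1 -0.5  0.9] w 1.002 j7 -0.14 t 2.2
[-0.0098, -0.0025, 0.0011, 0.7, -1]
```

{"api": "apply_moves", "payload": {
  "commands": [
    [-0.01,-0.0025,0.001,0.7,-1],
    [0,0,0,0,-1]
  ]
}}

```text
clock: 2.42
position: [0.5256, 0.3503, 0.0372]
ee_rot: [0.534, 0.845, 0.009, -0.003]
ft_force: [0.4, -0.5, 0.5]
grip_width: 1.002
```

{"api": "apply_moves", "payload": {
  "commands": [
    [0,0,0,0,1],
    [0,0,0,0,1],
    [0,0,0,0,1],
    [0,0,0,0,1],
    [0,0,0,0,1]
  ],
  "squeeze": 60
}}

```text
clock: 2.83
position: [0.5289, 0.3523, 0.0445]
ee_rot: [0.534, 0.845, 0.014, -0.002]
ft_force: [0.1, -1.1, -0.5]
grip_width: 0.299
```

Run:
```python
from h import *
plan([.526,.349,.14],25.3)
```

```text
at [0.5289 0.3523 0.0445] yang 25.4 F [ 0.1 -1.1 -0.5] w 0.299 j7 -0.13 t 2.8
[-0.0006, -0.0014, -0.0318, 0.03, -1]
[-0.0006, -0.0014, -0.0318, 0.03, -1]
[-0.0006, -0.0014, -0.0318, 0.03, -1]
```

{"api": "apply_moves", "payload": {
  "commands": [
    [0,0,0.003,0,1],
    [0,0,0,0,1]
  ]
}}

```text
clock: 3.0
position: [0.5296, 0.3528, 0.0456]
ee_rot: [0.534, 0.845, 0.015, -0.002]
ft_force: [0.5, -0.3, -1.9]
grip_width: 0.267
```

Run:
```python
from h import *
o=manip.get_obs();R=Rot.from_quat(o["ee_rot"]).as_matrix();print(o["position"].round(4),R[:,2].round(4),o["ft_force"].round(2))
im,d=camera("side");cv2.imwrite("pics/c3.png",cv2.resize(im[80:190,200:360],(800,550),interpolation=cv2.INTER_CUBIC)[...,::-1])
o=manip.get_obs();R=Rot.from_quat(o["ee_rot"]).as_matrix();print(o["position"].round(4),R[:,2].round(4),o["ft_force"].round(2),o["torque"].round(2))
```

```text
[0.5296 0.3528 0.0456] [ 0.0123  0.0266 -0.9996] [ 0.5  -0.28 -1.94]
[0.5298 0.3529 0.0456] [ 0.013   0.027  -0.9996] [ 0.38  0.46 -1.42] [-0.02 -0.04 -0.03]
```

View pics/c3.png

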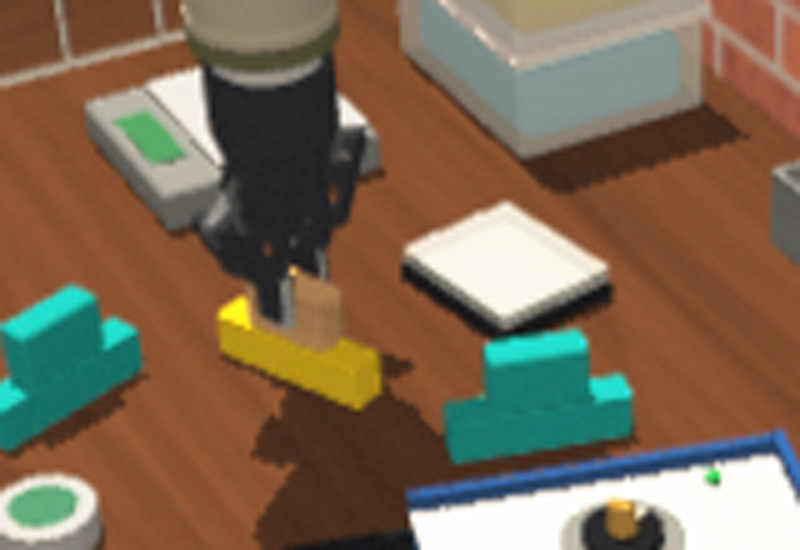

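{"api": "apply_moves", "payload": {
  "commands": [
    [0,0,-0.04,0,1],
    [0,0,-0.04,0,1],
    [0,0,-0.04,0,1],
    [0,0,0,0,1]
  ]
}}

```text
clock: 3.38
position: [0.5261, 0.3482, 0.1658]
ee_rot: [0.534, 0.845, 0.011, -0.003]
ft_force: [0.7, 1.0, -0.5]
grip_width: 0.266
```

Run:
```python
from h import *
o=manip.get_obs();R=Rot.from_quat(o["ee_rot"]).as_matrix();print(R[:,2].round(4))
plan([.621,-.068,.17],-16.3,1)
```

```text
[ 0.0064  0.0214 -0.9997]
at [0.5261 0.3482 0.1658] yang 25.4 F [ 0.7  1.  -0.5] w 0.266 j7 -0.15 t 3.4
[-0.0379, -0.0084, -0.0004, 3.79, 1]
[-0.0384, -0.0059, -0.0004, 3.79, 1]
[-0.0387, -0.0034, -0.0004, 3.79, 1]
[-0.0388, -0.0008, -0.0004, 3.79, 1]
[-0.0388, 0.0018, -0.0004, 3.79, 1]
[-0.0386, 0.0043, -0.0004, 3.79, 1]
[-0.0382, 0.0069, -0.0004, 3.79, 1]
[-0.0377, 0.0094, -0.0004, 3.79, 1]
[-0.037, 0.0118, -0.0004, 3.79, 1]
[-0.0361, 0.0143, -0.0004, 3.79, 1]
[-0.0351, 0.0166, -0.0004, 3.79, 1]
```

{"api": "apply_moves", "payload": {
  "commands": [
    [-0.038,-0.0085,0,3.8,1],
    [-0.0385,-0.006,0,3.8,1],
    [-0.0385,-0.0035,0,3.8,1],
    [-0.039,-0.001,0,3.8,1],
    [-0.039,0.002,0,3.8,1]
  ]
}}

```text
clock: 3.8
position: [0.568, 0.1658, 0.1625]
ee_rot: [0.664, 0.748, 0.014, -0.007]
ft_force: [1.8, 0.3, -1.3]
grip_width: 0.269
```

{"api": "apply_moves", "payload": {
  "commands": [
    [-0.0385,0.0045,0,3.8,1],
    [-0.038,0.007,0,3.8,1],
    [-0.0375,0.0095,0,3.8,1],
    [-0.037,0.012,0,3.8,1],
    [-0.036,0.0145,0,3.8,1]
  ]
}}

```text
clock: 4.22
position: [0.6123, -0.0318, 0.1552]
ee_rot: [0.783, 0.622, 0.013, -0.009]
ft_force: [1.4, 0.8, -1.6]
grip_width: 0.267
```

{"api": "apply_moves", "payload": {
  "commands": [
    [-0.03,0.014,0,3.0,1],
    [0,0,0,0,1]
  ]
}}

```text
clock: 4.38
position: [0.619, -0.0764, 0.1534]
ee_rot: [0.804, 0.595, 0.012, -0.007]
ft_force: [-0.8, -1.3, -1.1]
grip_width: 0.269
```

Run:
```python
from h import *
o=manip.get_obs();R=Rot.from_quat(o["ee_rot"]).as_matrix();print(R[:,2].round(4))
im,d=camera("side");cv2.imwrite("pics/c4.png",cv2.resize(im[120:270,240:440],(800,600),interpolation=cv2.INTER_CUBIC)[...,::-1])
C=cloud("side",d);H=hsv(im).astype(int);h,s,v=[H[...,k] for k in range(3)]
m=(d>0)&(h>22)&(h<32)&(s>150)&(v>60)&(abs(C[...,0]-.62)<.12)&(abs(C[...,1]+.07)<.12);P=C[m];print(m.sum(),np.percentile(P[:,2],[2,10,50,90,98]).round(3),P.mean(0))
plan([.621,-.068,.12],-16.3,1)
```

```text
[ 0.0101  0.0253 -0.9996]
223 [0.112 0.118 0.131 0.138 0.141] [ 0.60292884 -0.10813988  0.12972303]
at [ 0.6188 -0.0733  0.1532] yang -16.8 F [ 0.6  0.4 -2.3] w 0.271 j7 -0.08 t 4.4
[0.0057, 0.0005, 0.0332, -0.5, 1]
```

View pics/c4.png

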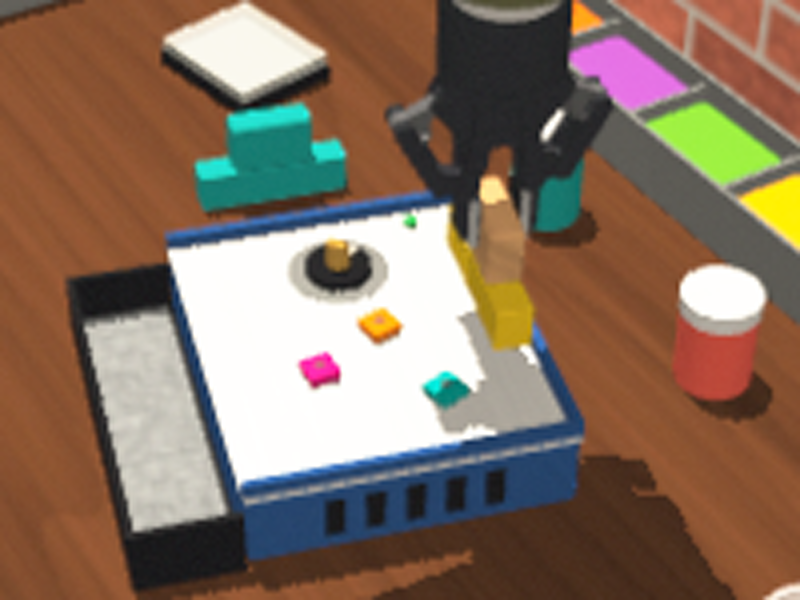

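```bash
cat >> h.py <<'E'
a0=np.radians(-16.2);c0=np.array([.5615,-.0213])
EX=np.array([np.cos(a0),np.sin(a0)]);EY=np.array([-EX[1],EX[0]])
def loc(p): q=np.atleast_2d(p)[:,:2]-c0; return np.c_[q@EX,q@EY]
def wld(x,y): return c0+x*EX+y*EY
E
python3 - <<'E'
from h import *
for n in("side","top"):
    im,d=camera(n);C=cloud(n,d);H=hsv(im).astype(int);h,s,v=[H[...,k] for k in range(3)]
    m=(d>0)&(h>21)&(h<33)&(s>130)&(v>50)&(abs(C[...,0]-.62)<.12)&(abs(C[...,1]+.07)<.12)&(C[...,2]>.1);P=C[m]
    if len(P)==0: continue
    L=loc(P);
    print(n,len(P),"x",np.percentile(L[:,0],[1,99]).round(3),"y",np.percentile(L[:,1],[0.5,99.5]).round(3))
    for a in np.arange(L[:,1].min(),L[:,1].max(),.02):
        k=abs(L[:,1]-a-.01)<.01;print(round(a+.01,3),k.sum(),P[k,2].min().round(4),P[k,2].max().round(4))
    if n=="side":
        for nm,a,b in(("mag",150,170),("teal",80,95),("orange",8,20)):
            m=(h>a)&(h<b)&(s>120)&(C[...,2]>.055)&(C[...,2]<.075)&(abs(loc(C.reshape(-1,3))).max(1).reshape(400,640)<.08)&(loc(C.reshape(-1,3))[:,1].reshape(400,640)<.03);print(nm,m.sum(),loc(C[m]).mean(0).round(4),loc(C[m]).min(0).round(3),loc(C[m]).max(0).round(3))
o=manip.get_obs();print("tcp",loc(o["position"]))
E
```

```text
side 248 x [0.045 0.078] y [-0.093  0.012]
-0.083 137 0.109 0.1394
-0.063 47 0.1155 0.139
-0.043 28 0.1175 0.1783
-0.023 22 0.1188 0.1704
-0.003 11 0.1157 0.1322
0.017 2 0.1156 0.1356
mag 52 [-0.0367 -0.0342] [-0.047 -0.044] [-0.026 -0.02 ]
teal 54 [ 0.0335 -0.0712] [ 0.022 -0.08 ] [ 0.046 -0.058]
orange 28 [ 0.0094 -0.0053] [-0.    -0.017] [0.021 0.005]
tcp [[ 0.06812116 -0.0282432 ]]
```

Run:
```python
from h import *
plan([*wld(.077,-.026),.110],-16.2,1)
```

```text
at [ 0.619  -0.0674  0.1532] yang -16.3 F [ 0.6  1.4 -0.8] w 0.267 j7 -0.08 t 4.5
[0.0011, 0.0044, 0.0216, -0.07, 1]
[0.0011, 0.0044, 0.0216, -0.07, 1]
```

{"api": "apply_moves", "payload": {
  "commands": [
    [0.001,0.0045,0.02,0,1],
    [0.001,0.0045,0.02,0,1],
    [0,0,0,0,1]
  ]
}}

```text
clock: 4.78
position: [0.6298, -0.0611, 0.1127]
ee_rot: [0.798, 0.603, 0.014, -0.01]
ft_force: [-0.3, 0.6, -1.5]
grip_width: 0.268
```

Run:
```python
from h import *
o=manip.get_obs();R=Rot.from_quat(o["ee_rot"]).as_matrix();print(R[:,2].round(4),loc(o["position"]))
plan([*wld(.077,-.026),.103],-16.2,1)
```

```text
[ 0.0111  0.0332 -0.9994] [[ 0.07670678 -0.01914151]]
at [ 0.6298 -0.0611  0.1127] yang -15.9 F [-0.3  0.6 -1.5] w 0.268 j7 -0.06 t 4.8
[-0.0069, 0.0003, 0.0097, 0.31, 1]
```

{"api": "apply_moves", "payload": {
  "commands": [
    [-0.007,0,0.005,0.3,1],
    [-0.002,0,0.003,0,1]
  ]
}}

```text
clock: 4.95
position: [0.6278, -0.0659, 0.105]
ee_rot: [0.798, 0.603, 0.015, -0.011]
ft_force: [-2.3, 1.2, 6.2]
grip_width: 0.272
```

Run:
```python
from h import *
o=manip.get_obs();R=Rot.from_quat(o["ee_rot"]).as_matrix();print(R[:,2].round(4),loc(o["position"]))
plan([*wld(.077,-.026),.103],-16.2,1)
im,d=camera("side")
for dx in(-20,):pass
C=cloud("side",d);H=hsv(im).astype(int);h,s,v=[H[...,k] for k in range(3)]
m=(d>0)&(h>21)&(h<33)&(s>130)&(v>50)&(abs(C[...,0]-.62)<.12)&(abs(C[...,1]+.07)<.12)&(C[...,2]>.055);P=C[m];L=loc(P)
print("y",np.percentile(L[:,1],[0.5,99.5]).round(3),"z",np.percentile(P[:,2],[0,1,5,95,99]).round(4))
```

```text
[ 0.0114  0.0352 -0.9993] [[ 0.07612027 -0.02429337]]
at [ 0.6278 -0.0659  0.105 ] yang -15.9 F [-2.3  1.2  6.2] w 0.272 j7 -0.05 t 5.0
[-0.0017, 0.0009, 0.002, 0.32, 1]
y [-0.083  0.066] z [0.0623 0.0631 0.0652 0.0915 0.1181]
```

{"api": "apply_moves", "payload": {
  "commands": [
    [-0.001,0,-0.0015,0.3,1],
    [0,-0.01,0,0,1],
    [0,-0.014,0,0,1],
    [0,-0.014,0,0,1]
  ]
}}

```text
clock: 5.33
position: [0.5923, -0.0575, 0.1094]
ee_rot: [0.8, 0.6, 0.017, -0.009]
ft_force: [-0.2, 0.7, -1.7]
grip_width: 0.271
```

Run:
```python
from h import *
print(loc(manip.get_obs()["position"]))
plan([*wld(-.103,-.026),.1055],-16.2,1,.014)
```

```text
[[ 0.03967925 -0.02613759]]
at [ 0.5923 -0.0575  0.1094] yang -16.3 F [-0.2  0.7 -1.7] w 0.271 j7 -0.08 t 5.3
[-0.0, -0.013, 0.0004, -0.01, 1]
[0.0, -0.013, 0.0004, -0.01, 1]
[0.0, -0.013, 0.0004, -0.01, 1]
[0.0, -0.013, 0.0004, -0.01, 1]
[0.0, -0.013, 0.0004, -0.01, 1]
[0.0, -0.013, 0.0004, -0.01, 1]
[0.0, -0.013, 0.0004, -0.01, 1]
[0.0, -0.013, 0.0004, -0.01, 1]
[0.0, -0.013, 0.0004, -0.01, 1]
[0.0, -0.013, 0.0004, -0.01, 1]
[0.0, -0.013, 0.0004, -0.01, 1]
```

{"api": "apply_moves", "payload": {
  "commands": [
    [0,-0.013,0.0025,0,1],
    [0,-0.013,0.001,0,1],
    [0,-0.013,0.0005,0,1]
  ]
}}

```text
clock: 5.58
position: [0.5541, -0.0466, 0.1076]
ee_rot: [0.8, 0.599, 0.018, -0.007]
ft_force: [1.0, -0.6, -1.4]
grip_width: 0.267
```

{"api": "apply_moves", "payload": {
  "commands": [
    [0,-0.013,0.001,0,1],
    [0,-0.013,0.0005,0,1],
    [0,-0.013,0.0005,0,1]
  ]
}}

```text
clock: 5.83
position: [0.5156, -0.0356, 0.1075]
ee_rot: [0.801, 0.599, 0.02, -0.006]
ft_force: [-0.4, -0.2, -2.0]
grip_width: 0.271
```

Run:
```python
from h import *
print(loc(manip.get_obs()["position"]))
plan([*wld(-.103,-.026),.1065],-16.2,1,.014)
im,d=camera("side");cv2.imwrite("pics/c5.png",cv2.resize(im[120:270,240:440],(800,600),interpolation=cv2.INTER_CUBIC)[...,::-1])
C=cloud("side",d);H=hsv(im).astype(int);h,s,v=[H[...,k] for k in range(3)];Lc=loc(C.reshape(-1,3)).reshape(400,640,2)
for nm,a,b in(("mag",150,170),("teal",80,95),("orange",8,20)):
    m=(h>a)&(h<b)&(s>120)&(C[...,2]<.075)&(Lc[...,1]<.03)&(abs(Lc[...,1])<.12)&(abs(Lc[...,0])<.2);print(nm,m.sum(),Lc[m].mean(0).round(4),C[m][:,2].max())
```

```text
[[-0.04006608 -0.02648265]]
at [ 0.5156 -0.0356  0.1075] yang -16.4 F [-0.4 -0.2 -2. ] w 0.271 j7 -0.17 t 5.8
[0.0, -0.0126, 0.0002, -0.04, 1]
[0.0001, -0.0126, 0.0002, -0.04, 1]
[0.0001, -0.0126, 0.0002, -0.04, 1]
[0.0001, -0.0126, 0.0002, -0.04, 1]
[0.0001, -0.0126, 0.0002, -0.04, 1]
mag 52 [-0.0633 -0.0316] 0.07168929198734042
teal 55 [-0.0642 -0.0671] 0.07159432045897463
orange 1522 [ 0.0542 -0.0528] 0.07392737008203631
```

{"api": "apply_moves", "payload": {
  "commands": [
    [0,-0.013,0.0005,0,1],
    [0,-0.013,0.0005,0,1],
    [0,-0.013,0.0005,0,1],
    [0,-0.013,0.0005,0,1],
    [0,-0.013,0.0005,0,1]
  ]
}}

```text
clock: 6.3
position: [0.4523, -0.017, 0.1077]
ee_rot: [0.801, 0.598, 0.024, -0.005]
ft_force: [0.6, 0.3, -1.4]
grip_width: 0.267
```

```bash
cat >> h.py <<'E'
def tiles(zmax=.075,zmin=-.01):
    for n in("side","top"):
        im,d=camera(n);C=cloud(n,d);H=hsv(im).astype(int);h,s,v=[H[...,k] for k in range(3)];Lc=loc(C.reshape(-1,3)).reshape(400,640,2)
        for nm,a,b in(("mag",145,172),("teal",80,97),("orange",8,20)):
            m=(h>a)&(h<b)&(s>110)&(C[...,2]<zmax)&(C[...,2]>zmin)&(Lc[...,1]<.03)&(abs(Lc[...,1])<.12)&(abs(Lc[...,0]+.035)<.137)
            if m.sum(): print(n,nm,m.sum(),Lc[m].mean(0).round(4),C[m][:,2].max().round(3))
        yield im
E
python3 - <<'E'
from h import *
print(loc(manip.get_obs()["position"]))
im=list(tiles());plan([*wld(-.105,-.026),.1065],-16.2,1,.014)
E
```

```text
[[-0.10605628 -0.02637113]]
side mag 34 [-0.1251 -0.0291] 0.037
side teal 37 [-0.1269 -0.0674] 0.038
side orange 44 [-0.0626 -0.0543] 0.037
at [ 0.4514 -0.0167  0.1075] yang -16.5 F [-0.4  0.2 -1.1] w 0.267 j7 -0.28 t 6.4
[0.0003, 0.002, 0.001, -0.34, 1]
```

{"api": "apply_moves", "payload": {
  "commands": [
    [0,-0.011,0,0,1],
    [0,0,0,0,1]
  ]
}}

```text
clock: 6.57
position: [0.4421, -0.0138, 0.1086]
ee_rot: [0.801, 0.598, 0.025, -0.005]
ft_force: [-0.1, 0.6, -1.9]
grip_width: 0.263
```

{"api": "apply_moves", "payload": {
  "commands": [
    [0,0,-0.03,0,1],
    [0,0,-0.03,0,1],
    [0,0,0,0,1]
  ]
}}

```text
clock: 6.82
position: [0.4417, -0.017, 0.1712]
ee_rot: [0.801, 0.598, 0.025, -0.005]
ft_force: [1.0, 0.2, -0.9]
grip_width: 0.268
```

Run:
```python
from h import *
o=manip.get_obs();print(loc(o["position"]),Rot.from_quat(o["ee_rot"]).as_matrix()[:,2].round(4))
im=list(tiles());cv2.imwrite("pics/c5.png",np.hstack([cv2.resize(i,(400,400),interpolation=cv2.INTER_CUBIC) for i in(im[0][150:280,250:380],im[1][120:270,245:395])])[...,::-1])
plan([.526,.349,.16],25.3,1)
```

```text
[[-0.11621272 -0.02932803]] [ 0.0333  0.0379 -0.9987]
side mag 36 [-0.1233 -0.0303] 0.035
side teal 37 [-0.1263 -0.0676] 0.035
side orange 33 [-0.0836 -0.0502] 0.036
at [ 0.4401 -0.0168  0.1674] yang -16.6 F [-0.6 -0.5 -1.8] w 0.268 j7 -0.34 t 6.9
[0.0375, -0.0022, 0.0007, -4.19, 1]
[0.0376, 0.0005, 0.0007, -4.19, 1]
[0.0374, 0.0033, 0.0007, -4.19, 1]
[0.0371, 0.006, 0.0007, -4.19, 1]
[0.0366, 0.0087, 0.0007, -4.19, 1]
[0.0358, 0.0113, 0.0007, -4.19, 1]
[0.0349, 0.0139, 0.0007, -4.19, 1]
[0.0338, 0.0164, 0.0007, -4.19, 1]
[0.0325, 0.0189, 0.0007, -4.19, 1]
[0.031, 0.0212, 0.0007, -4.19, 1]
```

View pics/c5.png

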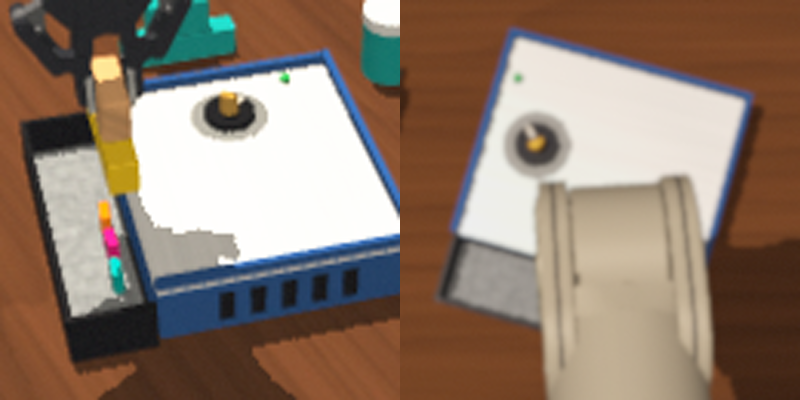

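{"api": "apply_moves", "payload": {
  "commands": [
    [0.0375,-0.002,0,-4.2,1],
    [0.0375,0.0005,0,-4.2,1],
    [0.0375,0.0035,0,-4.2,1],
    [0.037,0.006,0,-4.2,1],
    [0.0365,0.0085,0,-4.2,1]
  ]
}}

```text
clock: 7.33
position: [0.4851, 0.163, 0.1707]
ee_rot: [0.68, 0.732, 0.022, -0.003]
ft_force: [1.2, -0.5, -1.4]
grip_width: 0.27
```

Run:
```python
from h import *
o=manip.get_obs();print(Rot.from_quat(o["ee_rot"]).as_matrix()[:,2].round(4))
plan([.528,.350,.15],25.3,1)
```

```text
[ 0.0259  0.0359 -0.999 ]
at [0.4851 0.163  0.1707] yang 4.2 F [ 1.2 -0.5 -1.4] w 0.27 j7 -0.29 t 7.3
[0.0367, 0.0113, 0.0041, -4.22, 1]
[0.0357, 0.014, 0.0041, -4.22, 1]
[0.0346, 0.0166, 0.0041, -4.22, 1]
[0.0333, 0.0191, 0.0041, -4.22, 1]
[0.0318, 0.0215, 0.0041, -4.22, 1]
```

{"api": "apply_moves", "payload": {
  "commands": [
    [0.0365,0.0115,0.003,-4.2,1],
    [0.0355,0.014,0.003,-4.2,1],
    [0.0345,0.0165,0.003,-4.2,1],
    [0.0335,0.019,0.003,-4.2,1],
    [0.032,0.0215,0.003,-4.2,1]
  ]
}}

```text
clock: 7.75
position: [0.5282, 0.3592, 0.1548]
ee_rot: [0.528, 0.849, 0.019, -0.001]
ft_force: [1.2, -0.3, -2.1]
grip_width: 0.271
```

Run:
```python
from h import *
camera("side");o=manip.get_obs();print(Rot.from_quat(o["ee_rot"]).as_matrix()[:,2].round(4))
plan([.528,.350,.06],25.3,1)
```

```text
[ 0.0169  0.0368 -0.9992]
at [0.5263 0.3681 0.1529] yang 27.0 F [-7.1  5.1 -1.9] w 0.265 j7 -0.15 t 7.8
[-0.0056, -0.0022, 0.031, 0.56, 1]
[-0.0057, -0.0022, 0.031, 0.56, 1]
[-0.0057, -0.0021, 0.031, 0.56, 1]
```

{"api": "apply_moves", "payload": {
  "commands": [
    [-0.0055,-0.002,0.033,0.5,1],
    [-0.0055,-0.002,0.033,0.5,1],
    [-0.0055,-0.002,0.025,0.5,1],
    [0,0,0,0,1]
  ]
}}

```text
clock: 8.13
position: [0.5285, 0.3604, 0.0506]
ee_rot: [0.529, 0.848, 0.019, -0.005]
ft_force: [-1.7, -1.1, -2.7]
grip_width: 0.268
```

Run:
```python
from h import *
o=manip.get_obs();print(Rot.from_quat(o["ee_rot"]).as_matrix()[:,2].round(4))
plan([.528,.350,.046],25.3,1)
```

```text
[ 0.0119  0.0367 -0.9993]
at [0.5285 0.3604 0.0506] yang 26.0 F [-1.7 -1.1 -2.7] w 0.268 j7 -0.13 t 8.1
[-0.0091, -0.005, 0.0046, 0.75, 1]
```

{"api": "apply_moves", "payload": {
  "commands": [
    [-0.006,-0.002,0.005,0.5,1],
    [0,0,0.003,0,1]
  ]
}}

```text
clock: 8.3
position: [0.529, 0.3549, 0.0434]
ee_rot: [0.533, 0.846, 0.018, -0.006]
ft_force: [-17.7, -16.7, 50.5]
grip_width: 0.269
```

Run:
```python
from h import *
o=manip.get_obs();print(Rot.from_quat(o["ee_rot"]).as_matrix()[:,2].round(4))
plan([.528,.350,.042],25.3,1)
```

```text
[ 0.0089  0.0369 -0.9993]
at [0.529  0.3549 0.0434] yang 25.6 F [-17.7 -16.7  50.5] w 0.269 j7 -0.13 t 8.3
[-0.004, -0.003, 0.0014, 0.25, 1]
```

{"api": "apply_moves", "payload": {
  "commands": [
    [0,0,-0.0015,0,1]
  ]
}}

```text
clock: 8.38
position: [0.5293, 0.3544, 0.046]
ee_rot: [0.533, 0.846, 0.018, -0.006]
ft_force: [0.4, 0.9, -2.0]
grip_width: 0.27
```

Run:
```python
from h import *
camera("side");plan([.528,.350,.042],25.3,1)
```

```text
at [0.5301 0.3546 0.0469] yang 25.5 F [ 0.8  0.  -1.3] w 0.269 j7 -0.13 t 8.4
[-0.0033, -0.0039, 0.0049, 0.18, 1]
```

{"api": "apply_moves", "payload": {
  "commands": [
    [0,0,0.002,0,1],
    [0,0,0,0,-0.2],
    [0,0,0,0,-1],
    [0,0,0,0,-1]
  ]
}}

```text
clock: 8.77
position: [0.5327, 0.3548, 0.0476]
ee_rot: [0.534, 0.845, 0.021, -0.005]
ft_force: [0.0, 0.3, -0.2]
grip_width: 0.681
```

Run:
```python
from h import *
camera("side");plan([.530,.356,.18],25.3,-1)
```

```text
at [0.5327 0.3548 0.0476] yang 25.4 F [ 0.  -1.1  0.5] w 0.771 j7 -0.13 t 8.8
[0.0006, -0.0005, -0.0331, 0.02, -1]
[0.0006, -0.0005, -0.0331, 0.02, -1]
[0.0006, -0.0005, -0.0331, 0.02, -1]
[0.0006, -0.0005, -0.0331, 0.02, -1]
```

{"api": "apply_moves", "payload": {
  "commands": [
    [0,0,-0.03,0,-1],
    [0,0,-0.041,0,-1],
    [0,0,-0.041,0,-1],
    [0,0,-0.041,0,-1]
  ]
}}

```text
clock: 9.15
position: [0.5256, 0.3456, 0.1946]
ee_rot: [0.534, 0.845, 0.012, -0.008]
ft_force: [1.3, -0.6, -0.2]
grip_width: 0.999
```

Run:
```python
from h import *
im,d=camera("side");cv2.imwrite("pics/c6.png",cv2.resize(im[90:190,200:350],(600,400),interpolation=cv2.INTER_CUBIC)[...,::-1])
C=cloud("side",d);H=hsv(im).astype(int);h,s,v=[H[...,k] for k in range(3)]
m=(d>0)&(h>22)&(h<32)&(s>150)&(v>60)&(C[...,1]>.2)&(abs(C[...,0]-.53)<.1);P=C[m];print("yellow",m.sum(),P.mean(0),P.max(0),np.percentile(P[:,2],[2,98]))
o=manip.get_obs();print(Rot.from_quat(o["ee_rot"]).as_matrix()[:,2].round(4))
plan([.475,-.36,.19],-84,-1)
```

```text
yellow 283 [0.52865228 0.34438746 0.01737557] [0.57852307 1.18811379 0.04533193] [-0.00011454  0.03094888]
[ 0.0098  0.037  -0.9993]
at [0.5288 0.3473 0.2046] yang 25.4 F [2.6 1.3 7.8] w 1.005 j7 -0.15 t 9.2
[-0.0342, -0.0196, 0.0008, -3.92, -1]
[-0.0328, -0.0218, 0.0008, -3.92, -1]
[-0.0312, -0.024, 0.0008, -3.92, -1]
[-0.0295, -0.0261, 0.0008, -3.92, -1]
[-0.0277, -0.0281, 0.0008, -3.92, -1]
[-0.0257, -0.0299, 0.0008, -3.92, -1]
[-0.0236, -0.0316, 0.0008, -3.92, -1]
[-0.0213, -0.0331, 0.0008, -3.92, -1]
[-0.019, -0.0345, 0.0008, -3.92, -1]
[-0.0166, -0.0357, 0.0008, -3.92, -1]
[-0.0141, -0.0368, 0.0008, -3.92, -1]
[-0.0116, -0.0377, 0.0008, -3.92, -1]
[-0.009, -0.0384, 0.0008, -3.92, -1]
[-0.0063, -0.0389, 0.0008, -3.92, -1]
[-0.0037, -0.0392, 0.0008, -3.92, -1]
[-0.001, -0.0394, 0.0008, -3.92, -1]
[0.0017, -0.0394, 0.0008, -3.92, -1]
[0.0044, -0.0392, 0.0008, -3.92, -1]
```

View pics/c6.png

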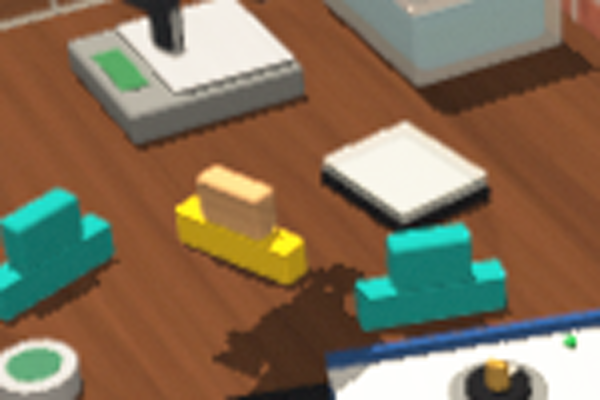

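Run:
```python
from h import *
plan([.475,-.36,.19],-84,-1,half=False)
```

```text
at [0.5288 0.3473 0.2046] yang 25.4 F [2.6 1.3 7.8] w 1.005 j7 -0.15 t 9.2
[-0.0342, -0.0196, 0.0008, 6.08, -1]
[-0.0361, -0.0158, 0.0008, 6.08, -1]
[-0.0376, -0.0119, 0.0008, 6.08, -1]
[-0.0386, -0.0079, 0.0008, 6.08, -1]
[-0.0392, -0.0037, 0.0008, 6.08, -1]
[-0.0394, 0.0004, 0.0008, 6.08, -1]
[-0.0391, 0.0046, 0.0008, 6.08, -1]
[-0.0384, 0.0087, 0.0008, 6.08, -1]
[-0.0373, 0.0127, 0.0008, 6.08, -1]
[-0.0357, 0.0166, 0.0008, 6.08, -1]
[-0.0338, 0.0203, 0.0008, 6.08, -1]
[-0.0314, 0.0238, 0.0008, 6.08, -1]
[-0.0287, 0.027, 0.0008, 6.08, -1]
[-0.0257, 0.0299, 0.0008, 6.08, -1]
[-0.0224, 0.0324, 0.0008, 6.08, -1]
[-0.0189, 0.0346, 0.0008, 6.08, -1]
[-0.0151, 0.0364, 0.0008, 6.08, -1]
[-0.0111, 0.0378, 0.0008, 6.08, -1]
```

{"api": "apply_moves", "payload": {
  "commands": [
    [-0.034,-0.0195,0,6.1,-1],
    [-0.036,-0.016,0,6.1,-1],
    [-0.0375,-0.012,0,6.1,-1],
    [-0.0385,-0.008,0,6.1,-1],
    [-0.039,-0.0035,0,6.1,-1]
  ]
}}

```text
clock: 9.62
position: [0.514, 0.1575, 0.2016]
ee_rot: [0.738, 0.674, 0.024, -0.011]
ft_force: [0.5, -0.3, -0.1]
grip_width: 0.998
```

{"api": "apply_moves", "payload": {
  "commands": [
    [-0.0395,0.0005,0,6.1,-1],
    [-0.039,0.0045,0,6.1,-1],
    [-0.0385,0.0085,0,6.1,-1],
    [-0.0375,0.0125,0,6.1,-1],
    [-0.0355,0.0165,0,6.1,-1]
  ]
}}

```text
clock: 10.03
position: [0.4934, -0.0471, 0.1916]
ee_rot: [0.896, 0.444, 0.023, -0.018]
ft_force: [0.3, -0.2, -0.1]
grip_width: 1.001
```

Run:
```python
from h import *
o=manip.get_obs();print(Rot.from_quat(o["ee_rot"]).as_matrix()[:,2].round(4))
plan([.475,-.36,.19],-84,-1,half=False)
```

```text
[ 0.0245  0.052  -0.9983]
at [ 0.4934 -0.0471  0.1916] yang -37.3 F [ 0.3 -0.2 -0.1] w 1.001 j7 -0.56 t 10.0
[-0.0325, 0.0218, 0.0002, 5.84, -1]
[-0.0301, 0.025, 0.0002, 5.84, -1]
[-0.0274, 0.028, 0.0002, 5.84, -1]
[-0.0244, 0.0306, 0.0002, 5.84, -1]
[-0.0212, 0.033, 0.0002, 5.84, -1]
[-0.0177, 0.0349, 0.0002, 5.84, -1]
[-0.0141, 0.0366, 0.0002, 5.84, -1]
[-0.0103, 0.0378, 0.0002, 5.84, -1]
```

{"api": "apply_moves", "payload": {
  "commands": [
    [-0.0325,0.022,0,5.8,-1],
    [-0.03,0.025,0,5.8,-1],
    [-0.0275,0.028,0,5.8,-1],
    [-0.0245,0.0305,0,5.8,-1],
    [-0.021,0.033,0,5.8,-1]
  ]
}}

```text
clock: 10.45
position: [0.4783, -0.2518, 0.1819]
ee_rot: [0.981, 0.193, 0.02, -0.023]
ft_force: [0.2, 1.3, -0.3]
grip_width: 0.998
```

{"api": "apply_moves", "payload": {
  "commands": [
    [-0.0175,0.035,0,5.8,-1],
    [-0.014,0.0365,0,5.8,-1],
    [-0.0105,0.038,0,5.8,-1]
  ]
}}

```text
clock: 10.7
position: [0.468, -0.3744, 0.1758]
ee_rot: [0.999, 0.036, 0.018, -0.025]
ft_force: [1.7, -0.1, 0.6]
grip_width: 0.997
```

Run:
```python
from h import *
list(tiles())
o=manip.get_obs();print(Rot.from_quat(o["ee_rot"]).as_matrix()[:,2].round(4))
plan([.475,-.367,.06],-84,-1,half=False)
# knob: white line on bar, bar top pts
for n in("top","side"):
    im=cv2.imread(f"pics/{n}0.png")[...,::-1].copy();d=np.load(n+"_d.npy");C=cloud(n,d);H=hsv(im).astype(int);h,s,v=[H[...,k] for k in range(3)]
    X,Y,Z=[C[...,k] for k in range(3)];near=(abs(X-.476)<.045)&(abs(Y+.367)<.035)
    m=near&(Z>.036)&(Z<.056);P=C[m];(c,sz,a)=cv2.minAreaRect((P[:,:2]*1000).astype(np.float32));print(n,m.sum(),c,sz,a,P.mean(0))
    w=near&(s<110)&(v>120)&(Z>.03);W=C[w];print("white",w.sum(),W.mean(0),np.degrees(np.arctan2(*(W.mean(0)-P.mean(0))[[1,0]])))
    # shoulder line and centre
    S=wld(0,.068);near=(np.hypot(X-S[0],Y-S[1])<.022)&(Z<.075)&(Z>.055);w=near&(s<60)&(v>130)&(np.hypot(X-S[0],Y-S[1])<.0195)
    sh=(np.hypot(X-S[0],Y-S[1])<.03)&(v<90);print("shoulder",C[sh].mean(0),"S",S,"wline",w.sum(),C[w].mean(0))
```

```text
side mag 34 [-0.1234 -0.0296] 0.037
side teal 39 [-0.1261 -0.0677] 0.035
side orange 35 [-0.0731 -0.0613] 0.036
top mag 30 [-0.1244 -0.0263] 0.04
top teal 22 [-0.1268 -0.0613] 0.04
top orange 33 [-0.1232  0.0071] 0.039
[ 0.0317  0.0477 -0.9984]
at [ 0.4646 -0.3795  0.1751] yang -86.3 F [-0.9  0.3  0. ] w 1.003 j7 -0.61 t 10.8
[0.0037, -0.0039, 0.0384, -0.78, -1]
[0.0038, -0.0039, 0.0384, -0.78, -1]
[0.0038, -0.0038, 0.0384, -0.78, -1]
top 172 (478.10491943359375, -366.3431091308594) (48.35413360595703, 24.789257049560547) 7.164487838745117 [ 0.47761552 -0.36548453  0.04402523]
white 19 [ 0.49010349 -0.3639993   0.04466059] 6.782468360609502
shoulder [0.57651583 0.04284324 0.067812  ] S [0.5804714  0.04399997] wline 15 [0.5919203  0.05108699 0.0673001 ]
side 246 (475.80267333984375, -368.1881408691406) (49.75790786743164, 25.5926513671875) 10.157573699951172 [ 0.47501495 -0.37001368  0.04213342]
white 25 [ 0.48878882 -0.36559645  0.04323939] 17.780860482113923
shoulder [0.57585972 0.03595152 0.06488985] S [0.5804714  0.04399997] wline 1 [0.59430721 0.04671395 0.06878073]
```

{"api": "apply_moves", "payload": {
  "commands": [
    [0.006,-0.008,0.035,-0.8,-1],
    [0.003,-0.004,0.035,-0.8,-1],
    [0.003,-0.004,0.035,-0.8,-1],
    [0,0,0,0,-1]
  ]
}}

```text
clock: 11.13
position: [0.4793, -0.362, 0.0692]
ee_rot: [0.998, 0.051, 0.019, -0.02]
ft_force: [-0.4, 1.3, -1.3]
grip_width: 0.999
```

Run:
```python
from h import *
camera("side")
o=manip.get_obs();print(Rot.from_quat(o["ee_rot"]).as_matrix()[:,2].round(4))
plan([.477,-.367,.02],-82.5,-1,half=False)
```

```text
[ 0.0378  0.0401 -0.9985]
at [ 0.4798 -0.3639  0.0725] yang -84.3 F [ 0.4 -0.2  0.7] w 1.002 j7 -0.55 t 11.2
[-0.0016, 0.0014, 0.0263, -0.88, -1]
[-0.0016, 0.0014, 0.0263, -0.88, -1]
```

{"api": "apply_moves", "payload": {
  "commands": [
    [-0.002,0.002,0.026,-0.9,-1],
    [-0.002,0.002,0.025,-0.9,-1],
    [0,0,0.003,0,-1]
  ]
}}

```text
clock: 11.43
position: [0.4816, -0.3694, 0.0244]
ee_rot: [0.997, 0.066, 0.024, -0.016]
ft_force: [-0.8, 0.4, 0.3]
grip_width: 1.005
```

Run:
```python
from h import *
camera("top")
o=manip.get_obs();print(Rot.from_quat(o["ee_rot"]).as_matrix()[:,2].round(4))
plan([.477,-.367,.02],-82.5,-1,half=False)
```

```text
[ 0.0465  0.0344 -0.9983]
at [ 0.4822 -0.3698  0.0258] yang -82.4 F [ 0.3 -0.9  0.5] w 1.0 j7 -0.47 t 11.5
[-0.0048, -0.0035, 0.0058, 0.06, -1]
```

{"api": "apply_moves", "payload": {
  "commands": [
    [-0.005,-0.004,0.006,0,-1],
    [-0.002,0,0.002,0,0.3],
    [0,0,0.001,0,1],
    [0,0,0.001,0,1],
    [0,0,0.001,0,1]
  ],
  "squeeze": 60
}}

```text
clock: 11.9
position: [0.478, -0.3692, 0.0226]
ee_rot: [0.997, 0.064, 0.029, -0.013]
ft_force: [-0.7, 0.0, 0.1]
grip_width: 0.457
```

{"api": "apply_moves", "payload": {
  "commands": [
    [0,0,0,0,1],
    [0,0,0,0,1]
  ]
}}

```text
clock: 12.07
position: [0.4787, -0.3694, 0.0237]
ee_rot: [0.997, 0.064, 0.029, -0.013]
ft_force: [-1.0, 0.1, 0.2]
grip_width: 0.267
```

Run:
```python
from h import *
im,d=camera("side")
o=manip.get_obs();print(Rot.from_quat(o["ee_rot"]).as_matrix()[:,2].round(4))
plan([.477,-.367,.14],-82.5,1,half=False)
u,v=w2p("side",[.477,-.367,.03])[0].astype(int)
cv2.imwrite("pics/c7.png",cv2.resize(im[v-60:v+50,u-60:u+60],(600,550),interpolation=cv2.INTER_CUBIC)[...,::-1])
```

```text
[ 0.057  0.029 -0.998]
at [ 0.4786 -0.3694  0.0236] yang -82.6 F [ 1.1  0.  -0.1] w 0.27 j7 -0.46 t 12.1
[-0.0004, -0.0009, -0.0388, -0.02, 1]
[-0.0004, -0.0009, -0.0388, -0.02, 1]
[-0.0004, -0.0009, -0.0388, -0.02, 1]
```

View pics/c7.png

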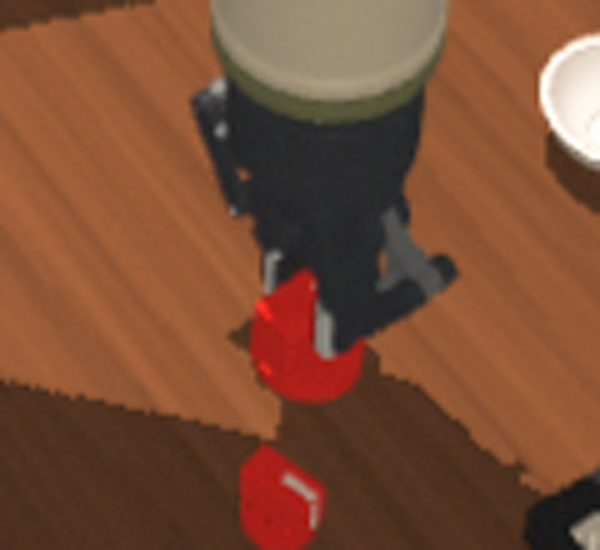

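{"api": "apply_moves", "payload": {
  "commands": [
    [0,0,-0.038,0,1],
    [0,0,-0.041,0,1],
    [0,0,-0.041,0,1]
  ]
}}

```text
clock: 12.37
position: [0.4679, -0.3687, 0.1375]
ee_rot: [0.998, 0.065, 0.022, -0.017]
ft_force: [2.0, -0.8, -0.5]
grip_width: 0.264
```

```bash
cat > shaft.py <<'E'
from h import *
def shaft(n,im):
    v,u=np.mgrid[:400,:640];i=camera_info(n)
    uv=np.c_[u.ravel(),v.ravel()];S=wld(0,.068)
    c=w2p(n,[[*S,.067]])[0];k=(abs(uv-c).max(1)<25);W=p2w(n,uv[k],.067)[:,:2];g=im.astype(float)[uv[k][:,1],uv[k][:,0]];sat=g.max(1)-g.min(1);gr=g.mean(1)
    # grey ring: fit circle to dark disc (r=22) by template: maximise contrast
    best=None
    for dx in np.arange(-.008,.0081,.0005):
        for dy in np.arange(-.008,.0081,.0005):
            r=np.hypot(W[:,0]-S[0]-dx,W[:,1]-S[1]-dy);a=gr[(r>.023)&(r<.027)].mean()-gr[(r>.015)&(r<.0205)].mean()
            if best is None or a>best[0]:best=(a,S+[dx,dy])
    c=best[1];r=np.hypot(*(W-c).T);th=np.arctan2(W[:,1]-c[1],W[:,0]-c[0]);m=(r>.0105)&(r<.019)&(sat<45)
    w=np.clip(gr-np.median(gr[m])-25,0,None)*m
    print(n,"centre",c.round(4),"contrast",best[0].round(1),"line ang",np.degrees(np.angle((w*np.exp(1j*th)).sum())).round(1),"R",(abs((w*np.exp(1j*th)).sum())/w.sum()).round(2),"pts",(w>0).sum())
    return c
E
python3 - <<'E'
from shaft import *
for n in("top","side"):
    shaft(n,cv2.imread(f"pics/{n}0.png")[...,::-1].copy());
    shaft(n,camera(n)[0]);r=nets.place_of(n,"shaft_tip");print([(x["xy"],x["conf"],p2w(n,x["xy"],.086)[0].round(4)) for x in r[:2]])
o=manip.get_obs();print(Rot.from_quat(o["ee_rot"]).as_matrix()[:,2].round(4))
plan([.579,.044,.15],-60,1,half=False)
E
```

```text
top centre [0.5785 0.0445] contrast 68.7 line ang 24.9 R 0.98 pts 17
top centre [0.5785 0.0445] contrast 68.7 line ang 24.9 R 0.98 pts 16
[([295.0, 172.6], 0.73, array([0.5791, 0.0459, 0.086 ]))]
side centre [0.576 0.036] contrast 103.8 line ang 0.0 R nan pts 0
side centre [0.576 0.036] contrast 104.3 line ang 0.0 R nan pts 0
[([321.9, 178.3], 0.6, array([0.5776, 0.0496, 0.086 ])), ([296.7, 348.6], 0.56, array([ 0.2794, -0.3728,  0.086 ]))]
[ 0.0468  0.0347 -0.9983]
at [ 0.4695 -0.3697  0.1382] yang -82.5 F [-0.6  0.1 -0.6] w 0.265 j7 -0.55 t 12.6
[0.0148, -0.036, -0.0011, -2.05, 1]
[0.016, -0.0354, -0.0011, -2.05, 1]
[0.0173, -0.0348, -0.0011, -2.05, 1]
[0.0185, -0.0342, -0.0011, -2.05, 1]
[0.0197, -0.0335, -0.0011, -2.05, 1]
[0.0209, -0.0328, -0.0011, -2.05, 1]
[0.0221, -0.032, -0.0011, -2.05, 1]
[0.0232, -0.0312, -0.0011, -2.05, 1]
[0.0243, -0.0304, -0.0011, -2.05, 1]
[0.0254, -0.0295, -0.0011, -2.05, 1]
[0.0264, -0.0286, -0.0011, -2.05, 1]shaft.py:14: RuntimeWarning: invalid value encountered in scalar divide
  print(n,"centre",c.round(4),"contrast",best[0].round(1),"line ang",np.degrees(np.angle((w*np.exp(1j*th)).sum())).round(1),"R",(abs((w*np.exp(1j*th)).sum())/w.sum()).round(2),"pts",(w>0).sum())
```

Run:
```python
from h import *
P=p2w("side",[[324.5,187],[327.4,182.5],[328.1,180.8]],.067)[:,:2];print(P)
for c in(P[0],np.array([.579,.0445])):
    for q in P[1:]: print(np.degrees(np.arctan2(*(q-c)[::-1])).round(1),np.hypot(*(q-c)).round(4))
for n in("side",):
    C=w2p(n,[[*(np.array([.579,.0445])+r*np.array([np.cos(np.radians(a)),np.sin(np.radians(a))])),.067] for a in(20,25,30,35) for r in(.010,.018)]);print(C.round(1)-[310,173])
print(w2p("side",[[.579,.0445,.067],[.579,.0445,.086]])-[310,173])
```

```text
[[0.57676393 0.03513142]
 [0.59298667 0.04764601]
 [0.59830317 0.05299097]]
37.6 0.0205
39.7 0.028
12.7 0.0143
23.7 0.0211
[[15.9 10. ]
 [17.8  8.5]
 [15.6  9.9]
 [17.3  8.3]
 [15.3  9.8]
 [16.8  8.1]
 [15.   9.7]
 [16.3  8. ]]
[[13.44575306 11.82716228]
 [13.34056627  6.1527916 ]]
```

{"api": "apply_moves", "payload": {
  "commands": [
    [0.015,-0.036,-0.004,-2,1],
    [0.016,-0.0355,-0.004,-2,1],
    [0.0175,-0.035,-0.004,-2,1],
    [0.0185,-0.034,-0.004,-2,1],
    [0.0195,-0.0335,0,-2,1]
  ]
}}

```text
clock: 12.98
position: [0.5131, -0.1844, 0.1558]
ee_rot: [0.989, 0.146, 0.02, -0.013]
ft_force: [0.3, -0.1, -0.1]
grip_width: 0.265
```

Run:
```python
from h import *
o=manip.get_obs();print(Rot.from_quat(o["ee_rot"]).as_matrix()[:,2].round(4))
plan([.580,.044,.155],-63,1,half=False)
```

```text
[ 0.0352  0.0309 -0.9989]
at [ 0.5131 -0.1844  0.1558] yang -73.1 F [ 0.3 -0.1 -0.1] w 0.265 j7 -0.83 t 13.0
[0.0217, -0.0332, 0.0001, -1.69, 1]
[0.0227, -0.0325, 0.0001, -1.69, 1]
[0.0236, -0.0319, 0.0001, -1.69, 1]
[0.0246, -0.0312, 0.0001, -1.69, 1]
[0.0255, -0.0304, 0.0001, -1.69, 1]
[0.0263, -0.0297, 0.0001, -1.69, 1]
```

{"api": "apply_moves", "payload": {
  "commands": [
    [0.0215,-0.033,-0.001,-1.8,1],
    [0.0225,-0.0325,-0.001,-1.8,1],
    [0.0235,-0.032,-0.001,-1.8,1],
    [0.0245,-0.031,-0.001,-1.8,1],
    [0.0255,-0.0305,0,-1.8,1]
  ]
}}

```text
clock: 13.4
position: [0.5635, 0.0171, 0.1607]
ee_rot: [0.973, 0.228, 0.016, -0.013]
ft_force: [1.9, -0.4, -0.3]
grip_width: 0.267
```

{"api": "apply_moves", "payload": {
  "commands": [
    [0.018,-0.018,0,-1.5,1],
    [0,0,0,0,1]
  ]
}}

```text
clock: 13.57
position: [0.5713, 0.0532, 0.1585]
ee_rot: [0.968, 0.249, 0.014, -0.014]
ft_force: [0.5, -0.4, -0.2]
grip_width: 0.27
```

Run:
```python
from h import *
camera("side");o=manip.get_obs();print(Rot.from_quat(o["ee_rot"]).as_matrix()[:,2].round(4))
plan([.580,.044,.145],-63,1,half=False)
```

```text
[ 0.019   0.0328 -0.9993]
at [0.5706 0.0508 0.1581] yang -61.3 F [-0.7 -0.3 -0.9] w 0.271 j7 -1.08 t 13.6
[0.005, 0.0105, 0.0131, 1.65, 1]
```

{"api": "apply_moves", "payload": {
  "commands": [
    [0.005,0.0105,0.008,1.6,1],
    [0,0,0,0,1]
  ]
}}

```text
clock: 13.78
position: [0.5793, 0.0428, 0.1479]
ee_rot: [0.972, 0.233, 0.011, -0.013]
ft_force: [-0.5, -0.3, -0.7]
grip_width: 0.264
```

```bash
cat >> h.py <<'E'
R1=Rot.from_quat([.997,.064,.029,-.013]);P1=np.array([.4786,-.3694,.0236]);K1=np.array([.477,-.368,0.])
def knob():
    o=manip.get_obs();R2=Rot.from_quat(o["ee_rot"]);M=R2*R1.inv();k=M.apply(K1-P1)+o["position"]
    print("tool z",R2.as_matrix()[:,2].round(3),"knob axis",M.apply([0,0,1]).round(3),"origin",k.round(4),"yaw",round(ang(o)+90,1));return k
E
python3 - <<'E'
from h import *
im,d=camera("side");knob();plan([.580,.044,.145],-63,1,half=False)
cv2.imwrite("pics/c8.png",cv2.resize(im[140:210,285:365],(800,700),interpolation=cv2.INTER_CUBIC)[:600,:,::-1])
k=knob();print(w2p("side",[k,k+[0,0,.044]])-[285,140])
C=cloud("side",d);H=hsv(im).astype(int);h,s,v=[H[...,q] for q in range(3)]
m=(d>0)&((h<6)|(h>174))&(s>150)&(np.hypot(C[...,0]-.58,C[...,1]-.044)<.06)&(C[...,2]>.1);P=C[m];print(m.sum(),P.mean(0),P.min(0),P.max(0))
ys,xs=np.nonzero(m);print(xs.min(),xs.max(),ys.min(),ys.max())
# skirt: widest rows
for r in range(ys.min(),ys.max()+1): q=xs[ys==r];print(r-140,q.min()-285,q.max()-285,end="; ")
E
```

```text
tool z [ 0.016  0.031 -0.999] knob axis [0.027 0.016 1.   ] origin [0.5764 0.0431 0.125 ] yaw 27.0
at [0.579  0.0427 0.1486] yang -63.0 F [-0.1 -0.3 -0.1] w 0.267 j7 -1.08 t 13.8
[0.0015, -0.0007, 0.0036, 0.02, 1]
tool z [ 0.016  0.031 -0.999] knob axis [0.027 0.016 1.   ] origin [0.5764 0.0431 0.125 ] yaw 27.0
[[37.5027801  27.77258556]
 [37.22819462 13.69830103]]
266 [0.56930384 0.02984784 0.14843172] [0.55172573 0.0138996  0.1231434 ] [0.60175038 0.05866721 0.19314587]
315 332 150 173
10 39 41; 11 37 41; 12 36 40; 13 35 38; 14 34 38; 15 33 40; 16 33 40; 17 31 40; 18 31 40; 19 31 40; 20 31 40; 21 31 40; 22 31 46; 23 31 46; 24 30 47; 25 30 47; 26 30 47; 27 30 47; 28 30 47; 29 30 47; 30 30 46; 31 31 46; 32 34 44; 33 36 42;
```

View pics/c8.png

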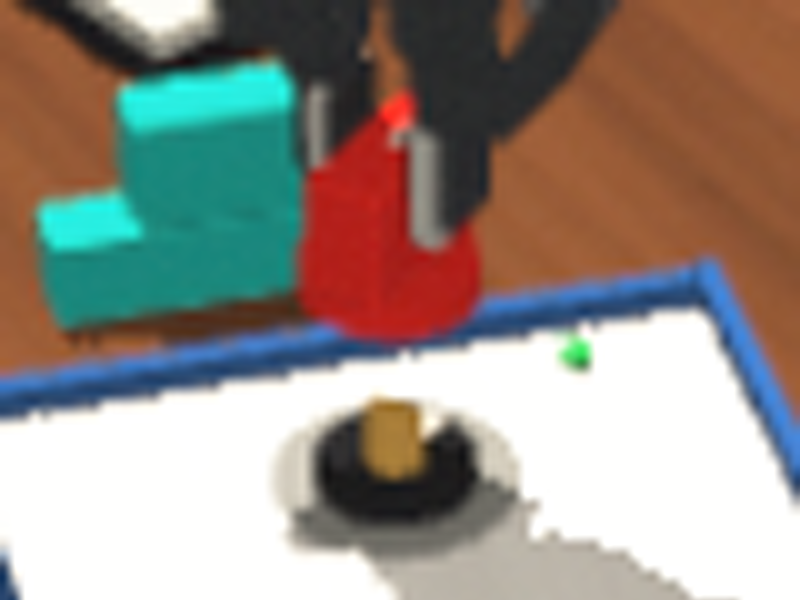

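Run:
```python
from h import *
k=knob();e=np.array([-.523,-.925])/1.063;s=np.array([-e[1],e[0]])
f=lambda p:(w2p("side",p)-[285,140]).round(2).tolist()
S=np.array([.579,.0445])
print("knob bottom near",f([[*(k[:2]+.024*e),k[2]+.0007]]),"skirt sides",f([[*(k[:2]+.024*s),k[2]+.005],[*(k[:2]-.024*s),k[2]+.005]]))
print("shoulder near/left/right",f([[*(S+.022*e),.067],[*(S+.022*s),.067],[*(S-.022*s),.067]]))
print("shaft base near",f([[*(S+.008*e),.067]]),"tip far",f([[*(S-.007*e),.086]]),"shaft sides",f([[*(S+.008*s),.076],[*(S-.008*s),.076]]))
print("rear-left corner",f([[*wld(.105,.125),.072],[*wld(.105,.125),.070]]),"all", w2p("side",[[*wld(.105,-.125),.072],[*wld(.105,.125),.072],[*wld(-.105,-.125),.06]]).round(1).tolist())
im=cv2.imread("pics/side0.png");cv2.imwrite("pics/x.png",im)
# nets relative
print(nets.place_of("side","shaft_tip")[:2],nets.place_of("side","knob")[:2],w2p("side",k))
```

```text
tool z [ 0.016  0.031 -0.999] knob axis [0.027 0.016 1.   ] origin [0.5764 0.0431 0.125 ] yaw 27.0
knob bottom near [[37.6, 33.21]] skirt sides [[46.83, 26.04], [28.1, 26.37]]
shoulder near/left/right [[38.54, 50.07], [46.76, 44.67], [30.13, 44.98]]
shaft base near [[38.48, 46.72]] tip far [[38.31, 37.52]] shaft sides [[41.43, 42.1], [35.36, 42.21]]
rear-left corner [[70.92, 24.78], [70.9, 25.36]] all [[386.0, 224.5], [355.9, 164.8], [300.4, 244.1]]
[{'xy': [322.5, 178.1], 'conf': 0.67}] [{'xy': [332.0, 145.2], 'conf': 0.7}, {'xy': [378.1, 362.4], 'conf': 0.69}] [[322.5027801  167.77258556]]
```

{"api": "apply_moves", "payload": {
  "commands": [
    [0,0,0.02,0,1],
    [0,0,0.01,0,1],
    [0,0,0,0,1]
  ]
}}

```text
clock: 14.18
position: [0.5798, 0.042, 0.1204]
ee_rot: [0.972, 0.233, 0.013, -0.014]
ft_force: [0.1, -0.0, -0.3]
grip_width: 0.265
```

```bash
cat > edge.py <<'E'
from h import *
def edge():
    im,d=camera("side");k=knob();o=manip.get_obs();print("tcp",o["position"].round(4),"F",o["ft_force"].round(1))
    e=np.array([-.523,-.925])/1.063;s=np.array([-e[1],e[0]]);f=lambda p:w2p("side",p)[0].round(2)
    pk=f([[*(k[:2]+.024*e),k[2]+.0007]]);S=np.array([.577,.042]);ps=f([[*(S+.022*e),.067]]);
    H=hsv(im).astype(int);h,s_,v=[H[...,q] for q in range(3)];red=((h<6)|(h>174))&(s_>150)
    red[:140]=0;red[200:]=0;red[:,:300]=0;red[:,350:]=0
    ys,xs=np.nonzero(red);print("red bottom",[(r,xs[ys==r].min(),xs[ys==r].max()) for r in range(ys.max()-8,ys.max()+1)],"pred",pk)
    dark=(im.max(2)<75);dark[:ys.max()-2]=0;dark[205:]=0;dark[:,:308]=0;dark[:,340:]=0
    yd,xd=np.nonzero(dark);print("dark",[(r,xd[yd==r].min(),xd[yd==r].max()) for r in range(yd.min(),yd.max()+1) if (yd==r).any()],"pred near",ps)
    return im
E
python3 - <<'E'
from edge import *
edge();plan([.5795,.0425,.1155],-63,1,half=False)
E
```

```text
tool z [ 0.02   0.033 -0.999] knob axis [0.023 0.014 1.   ] origin [0.5774 0.0423 0.0974] yaw 26.9
tcp [0.5799 0.0419 0.121 ] F [-0.8 -0.9 -1.1]
red bottom [(174, np.int64(316), np.int64(332)), (175, np.int64(315), np.int64(332)), (176, np.int64(315), np.int64(332)), (177, np.int64(316), np.int64(332)), (178, np.int64(317), np.int64(332)), (179, np.int64(317), np.int64(331)), (180, np.int64(318), np.int64(330)), (181, np.int64(319), np.int64(329)), (182, np.int64(320), np.int64(320))] pred [323.26 181.81]
dark [(183, np.int64(318), np.int64(330)), (184, np.int64(317), np.int64(331)), (185, np.int64(317), np.int64(331)), (186, np.int64(317), np.int64(331)), (187, np.int64(317), np.int64(332)), (188, np.int64(316), np.int64(332)), (189, np.int64(317), np.int64(331)), (190, np.int64(318), np.int64(330)), (191, np.int64(319), np.int64(329)), (192, np.int64(322), np.int64(326))] pred near [323.36 190.84]
at [0.5799 0.0419 0.121 ] yang -63.1 F [-0.8 -0.9 -1.1] w 0.27 j7 -1.06 t 14.2
[-0.0001, -0.0007, 0.0055, -0.09, 1]
```

{"api": "apply_moves", "payload": {
  "commands": [
    [0,0,0.008,0,1],
    [0,0,0.004,0,1]
  ]
}}

```text
clock: 14.4
position: [0.5809, 0.0419, 0.1103]
ee_rot: [0.972, 0.232, 0.015, -0.014]
ft_force: [0.4, 0.5, -0.4]
grip_width: 0.268
```

Run:
```python
from edge import *
edge()
```

```text
tool z [ 0.022  0.033 -0.999] knob axis [0.021 0.013 1.   ] origin [0.5784 0.0424 0.0864] yaw 26.9
tcp [0.5809 0.0419 0.11  ] F [-0.1 -0.1 -1.1]
red bottom [(177, np.int64(316), np.int64(332)), (178, np.int64(317), np.int64(332)), (179, np.int64(317), np.int64(332)), (180, np.int64(317), np.int64(332)), (181, np.int64(317), np.int64(332)), (182, np.int64(317), np.int64(332)), (183, np.int64(318), np.int64(331)), (184, np.int64(318), np.int64(331)), (185, np.int64(327), np.int64(329))] pred [323.66 185.04]
dark [(184, np.int64(317), np.int64(317)), (185, np.int64(317), np.int64(331)), (186, np.int64(317), np.int64(332)), (187, np.int64(316), np.int64(332)), (188, np.int64(316), np.int64(332)), (189, np.int64(317), np.int64(331)), (190, np.int64(318), np.int64(330)), (191, np.int64(319), np.int64(329)), (192, np.int64(322), np.int64(326))] pred near [323.36 190.84]
```

{"api": "apply_moves", "payload": {
  "commands": [
    [-0.0008,-0.0005,0.003,0,1],
    [-0.0005,0,0.003,0,1]
  ]
}}

```text
clock: 14.62
position: [0.5806, 0.0426, 0.1048]
ee_rot: [0.972, 0.232, 0.016, -0.014]
ft_force: [-0.1, 2.6, 3.6]
grip_width: 0.266
```

Run:
```python
from h import *
knob();o=manip.get_obs();print(o["position"].round(4),o["ft_force"].round(1),o["torque"].round(2))
camera("side");knob();o=manip.get_obs();print(o["position"].round(4),o["ft_force"].round(1),o["torque"].round(2))
```

```text
tool z [ 0.024  0.035 -0.999] knob axis [0.019 0.012 1.   ] origin [0.5782 0.0431 0.0813] yaw 26.9
[0.5806 0.0426 0.1048] [-0.1  2.6  3.6] [0.61 0.1  0.06]
tool z [ 0.024  0.035 -0.999] knob axis [0.019 0.012 1.   ] origin [0.5781 0.0432 0.0809] yaw 26.9
[0.5805 0.0427 0.1045] [1.4 2.6 3.2] [ 0.59 -0.27  0.02]
```

{"api": "apply_moves", "payload": {
  "commands": [
    [0.0006,-0.0011,0,0,1],
    [0,0,0.001,0,1]
  ]
}}

```text
clock: 14.83
position: [0.5807, 0.0442, 0.1038]
ee_rot: [0.972, 0.233, 0.016, -0.014]
ft_force: [-0.1, -0.2, -0.7]
grip_width: 0.269
```

Run:
```python
from h import *
knob();o=manip.get_obs();print(o["position"].round(4),o["ft_force"].round(1),o["torque"].round(2))
camera("side");knob();o=manip.get_obs();print(o["position"].round(4),o["ft_force"].round(1),o["torque"].round(2))
```

```text
tool z [ 0.025  0.035 -0.999] knob axis [0.018 0.012 1.   ] origin [0.5783 0.0447 0.0802] yaw 26.9
[0.5807 0.0442 0.1038] [-0.1 -0.2 -0.7] [-0.08  0.02 -0.01]
tool z [ 0.024  0.034 -0.999] knob axis [0.019 0.012 1.   ] origin [0.5781 0.0445 0.0799] yaw 26.9
[0.5805 0.044  0.1034] [ 0.2  0.3 -1.2] [-0.08  0.08  0.02]
```

{"api": "apply_moves", "payload": {
  "commands": [
    [-0.0003,0,0.004,0,1],
    [-0.0003,0,0.002,0,1]
  ]
}}

```text
clock: 15.05
position: [0.5804, 0.0437, 0.0973]
ee_rot: [0.972, 0.233, 0.016, -0.014]
ft_force: [0.3, 1.9, 1.2]
grip_width: 0.265
```

Run:
```python
from h import *
camera("side");knob();o=manip.get_obs();print(o["position"].round(4),o["ft_force"].round(1),o["torque"].round(2))
```

```text
tool z [ 0.025  0.034 -0.999] knob axis [0.018 0.013 1.   ] origin [0.5779 0.0441 0.0736] yaw 26.9
[0.5803 0.0436 0.0971] [ 1.8  0.4 -2.1] [ 0.12 -0.37 -0.02]
```

{"api": "apply_moves", "payload": {
  "commands": [
    [0,-0.0004,0.003,0,1],
    [0,-0.0003,0.002,0,1]
  ]
}}

```text
clock: 15.27
position: [0.5802, 0.0442, 0.0918]
ee_rot: [0.972, 0.232, 0.016, -0.014]
ft_force: [-0.1, 0.0, -0.1]
grip_width: 0.269
```

Run:
```python
from h import *
camera("side");knob();o=manip.get_obs();print(o["position"].round(4),o["ft_force"].round(1),o["torque"].round(2))
```

```text
tool z [ 0.025  0.034 -0.999] knob axis [0.018 0.013 1.   ] origin [0.5777 0.0447 0.068 ] yaw 26.9
[0.5801 0.0442 0.0915] [ 0.7  0.6 -1.1] [ 0.   -0.36 -0.02]
```

{"api": "apply_moves", "payload": {
  "commands": [
    [0,-0.0003,0.003,0,1],
    [0,-0.0003,0.002,0,1]
  ],
  "squeeze": 90
}}

```text
clock: 15.48
position: [0.5804, 0.0443, 0.0868]
ee_rot: [0.972, 0.232, 0.016, -0.013]
ft_force: [-1.5, -1.7, 5.5]
grip_width: 0.261
```

Run:
```python
from h import *
camera("side");knob();o=manip.get_obs();print(o["position"].round(4),o["ft_force"].round(1),o["torque"].round(2))
```

```text
tool z [ 0.025  0.033 -0.999] knob axis [0.018 0.014 1.   ] origin [0.5779 0.0447 0.0631] yaw 26.9
[0.5803 0.0443 0.0867] [-0.9 -1.1  6.4] [-0.28  0.03 -0.04]
```

{"api": "apply_moves", "payload": {
  "commands": [
    [0,0,0.002,0,1],
    [0,0,0.001,0,1]
  ]
}}

```text
clock: 15.7
position: [0.5806, 0.0443, 0.0848]
ee_rot: [0.973, 0.232, 0.016, -0.014]
ft_force: [-6.0, 0.1, 15.2]
grip_width: 0.259
```

Run:
```python
from h import *
camera("side");knob();o=manip.get_obs();print(o["position"].round(4),o["ft_force"].round(1),o["torque"].round(2))
```

```text
tool z [ 0.026  0.034 -0.999] knob axis [0.017 0.013 1.   ] origin [0.5782 0.0447 0.0613] yaw 26.8
[0.5806 0.0443 0.0849] [-5.2 -0.8 10.5] [-0.05  1.05  0.04]
```

{"api": "apply_moves", "payload": {
  "commands": [
    [-0.0004,0,0.0015,0,1]
  ]
}}

```text
clock: 15.83
position: [0.5806, 0.0442, 0.0847]
ee_rot: [0.973, 0.232, 0.017, -0.014]
ft_force: [-7.0, 0.1, 21.7]
grip_width: 0.259
```

Run:
```python
from h import *
for _ in range(3):
    im,d=camera("side");o=manip.get_obs();print(o["position"].round(4),o["ft_force"].round(1),o["torque"].round(2),o["grip_width"])
knob();imt=list(tiles())[1]
cv2.imwrite("pics/c9.png",np.hstack([cv2.resize(im[120:250,240:370],(500,500),interpolation=cv2.INTER_CUBIC),cv2.resize(im[80:190,200:310],(300,300),interpolation=cv2.INTER_CUBIC).repeat(1,0) if 0 else cv2.copyMakeBorder(cv2.resize(im[100:180,200:280],(300,300)),0,200,0,0,0)])[...,::-1])
```

```text
[0.5806 0.0442 0.0847] [-6.6 -0.3 16.6] [-0.04  1.43  0.08] 0.25873590429538657
[0.5806 0.0443 0.0848] [-5.2 -0.5 16.1] [0.04 1.3  0.04] 0.2571972008079662
[0.5806 0.0443 0.0848] [-5.9 -0.2 17.3] [-0.03  1.29  0.05] 0.2574354272630874
tool z [ 0.026  0.035 -0.999] knob axis [0.017 0.012 1.   ] origin [0.5782 0.0448 0.0612] yaw 26.8
side mag 34 [-0.1236 -0.0308] 0.036
side teal 39 [-0.1261 -0.0678] 0.035
side orange 26 [-0.0453 -0.0696] 0.033
top mag 29 [-0.1243 -0.0262] 0.038
top teal 21 [-0.1267 -0.0612] 0.04
```

View pics/c9.png

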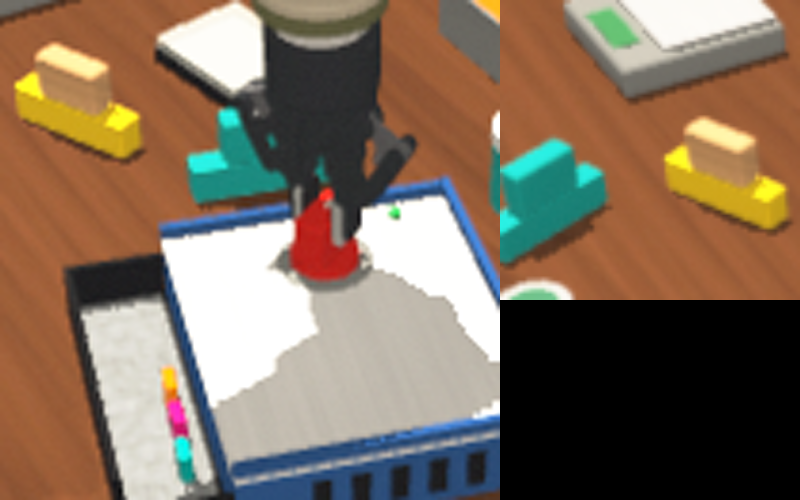

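```bash
python3 -c "
from h import *
print(workorder.hand_in());o=manip.get_obs();print(o['ft_force'],o['position'])"
```

```text
the job is handed in; nothing more can be done
None
the job is handed in; nothing more can be done
```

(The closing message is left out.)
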